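Load the serving well and prop its lid on the stay

ROBOT

A 6-joint arm with a two-finger parallel gripper is mounted at the origin on the work surface. World frame = base frame: x ahead of the robot, y to its left, z up, the work surface at z = 0. Lengths are in m, angles in degrees, forces in N, time in s.
With the tool pointing down it reaches from about 0.35 to 0.875 m from the base axis. Payload 4.2 kg.
Tool frame: the origin (TCP) lies midway between the tips of the shut fingers; the grasp point (between the pads) lies 19 mm behind it; x points along the fingers, y is the direction in which the jaws open and shut, and the axes are right-handed (so a half turn about x gives the same grasp; the last joint's range is limited). The gripper opens to 87 mm and grips with 3 to 60 N. Pads are 19 mm wide; open, the fingers measure 117 mm over their backs; the gripper's body (75 mm by 190 mm) begins 51 mm behind the grasp point.
Start: joints at [-54.167, 22.042, 0.453, 0, -68.411, -14.817], TCP at [0.224, -0.583, 0.223] pointing down, gripper open.
Joint ranges: [-179.83, 179.83], [-69.29, 118.12], [-61.27, 80.66], [-181.25, 117.63], [-171.15, -9.14], [-177.46, 177.46]. Speed limits (degrees/s): [159.86, 159.86, 180, 180, 180, 180].

INTERFACE

Orientations are given as a 3x3 rotation matrix whose columns are the frame's x, y, z axes.
In Python, from station import r gives the robot as it stands.
- The arm moves only by the tool play_rows, never from a script. Its argument "plan" is a list that holds one entry, the list of rows, each a list of 6 numbers: the shift along the tool's x, y, z in cm, then the turn, a rotation vector about the tool's x, y, z in units of 10 degrees (1.0 is 10 degrees). A call has 1 to 5 rows; each row is the pose to reach, as a shift and turn from the pose commanded when the call began, along the tool's axes at that moment; what a row does not reach only later rows make up. A row lasts 1/8 s, in which the tool goes at most 62.5 mm and 10.7 degrees, less where a joint would pass 70% of its speed; a pose out of reach is approached as far as the arm can. A call with a gripper value outside its range is refused whole. "hand" is the opening, from 0 (shut) to 1 (fully open), set as the call begins (left out, the last holds). The fingers move at their own pace and stop on an object; the grip force is fixed at half the most. Time passes only in rows, so rows that repeat a pose let the fingers close. It gives the time, the measured TCP pose, the force and the opening at its end, in the units of the state.
- r.sense(): the state, without advancing time (a new reading comes with each control period).
- r.capture(name): name is "side" or "top" or "wrist"; returns (picture, depth): 400x640x3 uint8, blue, green, red; 400x640 float32, m along the optical axis (not along the pixel's ray), 0 where there is no reading.
- r.get_calibration(name): a dict with "vfov" (degrees; the focal length in pixels is half the picture's height over the tangent of half this angle, whatever the lens; pixels are square), "cx", "cy" (the principal point, pixels), "distortion" ([k1, k2, p1, p2, k3] as OpenCV has them; the pictures are not rectified), "rvec" (rotation vector, rad) and "tvec" (3), from world to camera coordinates, as OpenCV has them. Camera axes: x right, y down, z forward; pixel columns grow to the right and rows downward; lengths in m; the calibration is good to about 2 mm. A picture is of the moment at which its call begins: read the wrist's pose just before it. get_calibration takes no time and is no camera call; for the wrist camera it gives the pose at the moment of the call.
- r.finish_job(): hands the job in, once; it reports no verdict.
The state is a dict: "time_s": time; "joints": joint angles; "joint_velocities": joint speeds; "effort": joint torques, N m; "tcp_pos": TCP position; "ee_rot": TCP orientation; "wrist_force": force on the tool from outside, world axes, zero at the start; "moment": the same for the moment, N m; "gripper_width": opening from 0.0 (shut) to 1.0 (fully open).
Only numpy, scipy, OpenCV 4.12 (cv2) and the standard library are available. Lean on these libraries where they do the work, as an engineer would, in place of code of your own. Each camera call takes 0.05 s, during which the arm holds its last target.

TASK

Get the little serving well ready for packing: swing its lid up and right over until it leans back by itself, then set the white round tub that stands on the table upright on the well's floor, beside the one already in there. Then flip the stay on the side of the well up and over against its stop, and after that bring the lid gently forward and down to rest on the stay, so that it stands half open over the food. Don't let the lid drop or slam, don't knock over the tub that is already inside, and leave the other things on the table alone.

Things in the scene. Friction and masses are not known exactly. Their poses are not given: they have to be found in the camera images.
- well: Open-topped metal serving well fixed to the table, 190 (its x) x 200 (its y) x 95 mm high, walls and floor 6 mm thick. Origin: centre of the underside; z up. The lid's hinge runs along the top of its +x wall; the lid's bar handle is beyond the -x wall; the stay is on the outside of the -y wall. The inside is 178 x 188 mm, its floor 6 mm above the table, rim at 95 mm.
- lid (a joint): Lid angle in rad: 0 = shut (as it starts), 1.57 = upright, 2.2 = leaning back against its stop, where it stays by itself. Below 1.5 it falls shut by its own weight (0.3 kg) unless held or propped. Resting on the raised stay it reads about 0.73. It turns about point lid_hinge, about the well's +y axis.
- lid_hinge (a point): Middle of the lid's hinge line, which runs along the well's y axis (97 mm above the table, well frame x = +95 mm).
- lid_bar (a point): Middle of the lid's bar handle: a round bar 10 mm thick, 110 mm long, parallel to the hinge and 233 mm from it, held 40 mm clear of the lid's front edge by two 8 mm posts at its ends (94 mm free between them). Shut, it is 100 mm above the table. A gripper pointing down can straddle it at every lid angle, and the bar turns in the grip.
- lid_ear (a point): Middle of a flat ear (60 x 30 mm, 6 mm thick) on the -y side of the lid, 155 mm from the hinge, reaching 133 mm to -y; it comes down on the stay's pin. The lid plate itself is 193 mm (from hinge to front edge) x 206 x 6 mm.
- stay (a joint): Stay angle in rad: 0 = folded back on its stop, leaning towards the lid's hinge, arm 34 degrees above level; 1.1 = fully up, against its other stop, 7 degrees past upright towards the bar side. It stays where it is left (friction 0.06 N m). Starts between 0 and 0.2.
- stay_pivot (a point): The stay's pivot on the outside of the well's -y wall: well frame x = -8, y = -118, z = 80 mm. The stay turns about an axis along the well's y.
- stay_pin (a point): Cross pin at the free end of the stay (a flat steel arm 14 x 6 mm); this point is on the pin's outer half, at well y = -130 mm. The pin lies parallel to y, 115 mm from the pivot; it is 12 mm thick and spans well y = -108 to -150 mm. To flip the stay up, push the pin from the hinge side along its arc (up and towards the bar side); pushed level it may jam at first.
- tub: The tub to load: white round tub with flat lid, standing on the table; 60 mm across, 72 mm high, about 0.15 kg. Origin: centre of its underside; z up.
- tub_in: An equal tub that already stands inside the well, towards the well's +y side (leave it standing there). Origin: centre of its underside.
- jar: Bystander: amber jar with steel cap, 68 mm across and 95 mm high, near the tub. Origin: centre of its underside.
- meal_box: Bystander: white meal box, 160 x 150 x 62 mm. Origin: centre of its underside.
- cups: Bystander: stack of paper cups, 75 mm across, 120 mm high. Origin: centre of its underside.
- ladle: Bystander: steel serving spoon 220 mm long, lying along its x. Origin: middle of its underside.
- mug: Bystander: white mug, 80 mm across, 90 mm high. Origin: centre of its underside.

How it is judged (in metres and radians):
On the way, in this order (a step that is already met when the one before it is completed fails the run):
1. the lid has been swung over and leans back (lid angle above 2.0 rad) (value of joint lid above 2 rad), for 0.2 s.
2. the tub stands upright on the well's floor, let go, with the lid still back (x of tub in the frame of well between -0.075 and 0.075 m and y of tub in the frame of well between -0.08 and 0.08 m and z of tub in the frame of well between -0.005 and 0.016 m and angle between tub's own z axis and vertical below 0.15 rad and linear speed of tub below 0.03 m/s and contact force between the fingers and tub below 0.2 N and value of joint lid above 1.8 rad), for 0.2 s.
3. the stay is up against its stop (stay angle above 1.0 rad) with the lid still back (value of joint stay above 1 rad and value of joint lid above 1.5 rad), for 0.2 s.
4. the lid rests on the raised stay (value of joint lid between 0.66 and 0.8 rad and value of joint stay above 1 rad), for 0.2 s.
At the end, for the whole second after the job is handed in: The lid rests still on the stay (lid angle 0.66 to 0.80 rad), the stay is up (above 1.0 rad), and both tubs stand upright on the well's floor (within 0.15 rad of upright, their undersides 16 mm or less above the table) (all of step 4 and velocity of joint lid between -0.1 and 0.1 rad/s and x of tub in the frame of well between -0.075 and 0.075 m and y of tub in the frame of well between -0.08 and 0.08 m and z of tub in the frame of well between -0.005 and 0.016 m and angle between each of tub, tub_in's own z axis and vertical below 0.15 rad and x of tub_in in the frame of well between -0.075 and 0.075 m and y of tub_in in the frame of well between -0.08 and 0.08 m and z of tub_in in the frame of well between -0.005 and 0.016 m and linear speed of tub below 0.03 m/s); the robot touches nothing.
It fails at once if the lid drops or slams (below 1.4 rad it turns towards shut faster than 2.5 rad/s) (value of joint lid below 1.4 rad and velocity of joint lid below -2.5 rad/s).
It fails at once if the tub already in the well is knocked over (tilts more than 0.6 rad) (angle between tub_in's own z axis and vertical above 0.6 rad).
It fails at once if another thing on the table is moved more than 40 mm (distance of any of jar, meal_box, cups, ladle, mug from where it was at the start of the episode above 0.04 m).
It also fails if it takes over 72 s, if anything falls off the work surface, if the arm or the gripper's body presses on something with over 40 N, if the wrist force passes 120 N, or if a joint passes its speed limit or range.

## Working session

There is one attempt and no reset: what is moved stays moved. The work goes in short steps, Python scripts to look and compute and a tool call to move; the robot and the scene stay as the last step left them, time stands still between calls to the robot, and variables do not carry over. Pictures are saved under pics/ and viewed, and the job is handed in when it is done.

Besides the shell and the picture viewer there is one more tool, called after ">>>" as name(argument=value, ...), one argument or row to a line, values as JSON. play_rows: Moves the arm, as the interface text tells. Its arguments: {"type":"object","properties":{"plan":{"type":"array","items":{"type":"array","items":{"type":"array","items":{"type":"number"}}}},"hand":{"type":"number"}},"required":["plan"]}

```bash
ls; mkdir -p pics
cat > h.py <<'E'
import numpy as np, cv2
from station import r
def K(c):
    f=200/np.tan(np.radians(c['vfov']/2)); return np.array([[f,0,c['cx']],[0,f,c['cy']],[0,0,1.]])
def ray(c,uv):
    p=cv2.undistortPoints(np.array(uv,float).reshape(-1,1,2),K(c),np.array(c['distortion'],float)).reshape(-1,2)
    R=cv2.Rodrigues(np.array(c['rvec'],float))[0]; t=np.array(c['tvec'],float).ravel()
    d=np.c_[p,np.ones(len(p))]@R; return -R.T@t,d
def onz(c,uv,z):
    o,d=ray(c,uv); return o+d*((z-o[2])/d[:,2])[:,None]
def bydepth(c,uv,D):
    o,d=ray(c,uv); return o+d*np.array([D[int(v),int(u)] for u,v in uv])[:,None]
def proj(c,P):
    return cv2.projectPoints(np.array(P,float).reshape(-1,3),np.array(c['rvec'],float),np.array(c['tvec'],float),K(c),np.array(c['distortion'],float))[0].reshape(-1,2)
def cloud(c,D):
    v,u=np.mgrid[0:400,0:640]; uv=np.c_[u.ravel(),v.ravel()]
    o,d=ray(c,uv); return (o+d*D.reshape(-1,1)).reshape(400,640,3)
E
python3 - <<'E'
from h import *
s=r.sense(); print({k:np.round(v,3).tolist() for k,v in s.items()})
for n in ['side','top','wrist']:
    c=r.get_calibration(n); im,D=r.capture(n); cv2.imwrite(f'pics/{n}0.png',im); np.savez(f'{n}0.npz',im=im,D=D)
    print(n,c)
E
```

```text
pics
{'time_s': 0.0, 'joints': [-54.167, 22.09, 0.38, -0.029, -68.412, -14.817], 'joint_velocities': [-0.051, 0.034, 0.057, 0.073, 0.095, -0.041], 'effort': [-0.0, -39.067, 18.74, 4.22, 0.011, -0.0], 'tcp_pos': [0.224, -0.583, 0.221], 'ee_rot': [[-0.001, -0.358, 0.934], [0.002, 0.934, 0.358], [-1.0, 0.002, -0.0]], 'wrist_force': [0.766, 0.212, -0.285], 'moment': [-0.021, -0.03, -0.046], 'gripper_width': 1.0}
side {'vfov': 51.71717841262021, 'cx': 320.6968483398532, 'cy': 204.4393558234746, 'distortion': array([0.01876084, 0.        , 0.        , 0.        , 0.        ]), 'rvec': array([ 0.69837432, -2.64100402,  1.11531278]), 'tvec': array([0.48697152, 0.32145374, 0.96578435])}
top {'vfov': 55.78149338656805, 'cx': 313.88108881225907, 'cy': 200.30439158648426, 'distortion': array([-0.00714151,  0.        ,  0.        ,  0.        ,  0.        ]), 'rvec': array([ 2.19975813, -2.20035908,  0.08853644]), 'tvec': array([-0.07630321,  0.59603782,  0.97591169])}
wrist {'vfov': 64.52962380202135, 'cx': 318.20196198659266, 'cy': 200.26641814491788, 'distortion': array([-0.02958926,  0.        ,  0.        ,  0.        ,  0.        ]), 'rvec': array([-1.67909936, -2.44698951, -0.34296725]), 'tvec': array([ 0.62287512, -0.03222259,  0.39168742])}
```

View pics/side0.png

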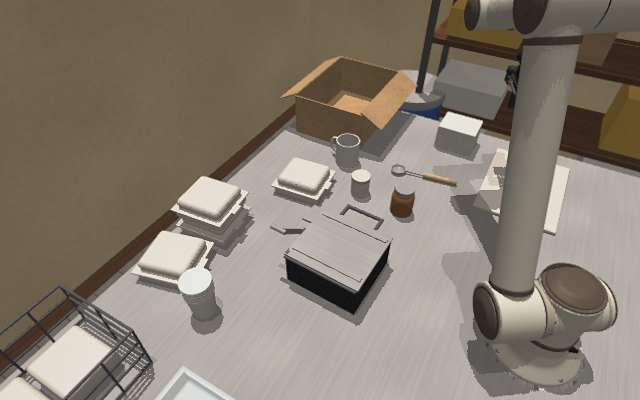

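View pics/top0.png

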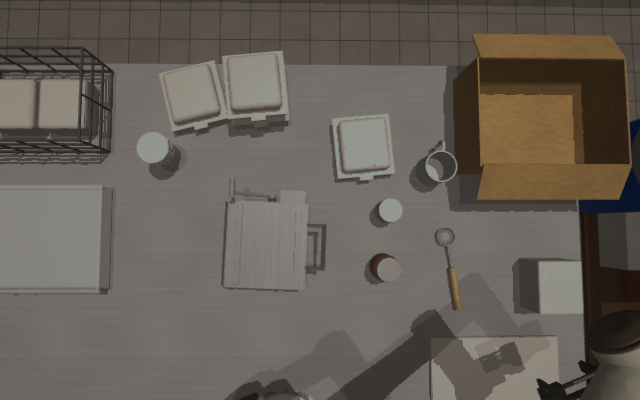

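View pics/wrist0.png

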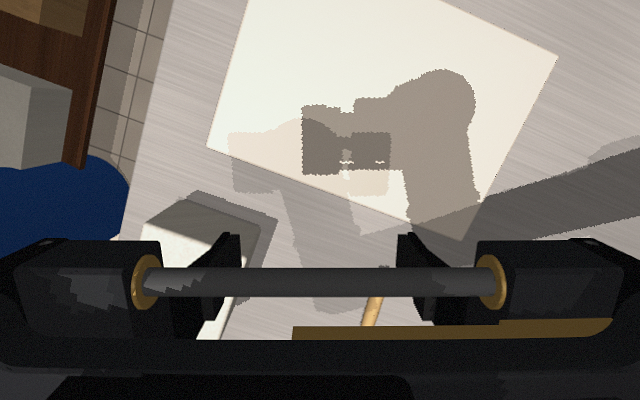

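The top view shows the lid over u 228–308, v 200–290. The bar is at u≈322, the ear near (292,196), the stay pin near (233,190), the tub at (390,210) and the jar at (386,267). Next I'll measure them.

Run:
```python
from h import *
c=r.get_calibration('top'); z=np.load('top0.npz'); im,D=z['im'],z['D']; C=cloud(c,D)
cv2.imwrite('pics/topz.png',cv2.resize(im[160:310,210:410],None,fx=4,fy=4,interpolation=cv2.INTER_CUBIC))
print('origin cam',ray(c,[[0,0]])[0])
H=C[...,2]
lm=(H>0.085)&(H<0.115); n,l,st,ce=cv2.connectedComponentsWithStats(lm.astype(np.uint8))
for i in range(1,n):
    if st[i,4]>40: print(st[i],ce[i],C[l==i].mean(0).round(3), cv2.minAreaRect(C[l==i][:,:2].astype(np.float32)))
m=(H>0.06)&(H<0.08); n,l,st,ce=cv2.connectedComponentsWithStats(m.astype(np.uint8))
for i in range(1,n):
    if st[i,4]>100: print('tub?',st[i],ce[i].round(1),C[l==i].mean(0).round(4), cv2.minEnclosingCircle(C[l==i][:,:2].astype(np.float32)))
# lid plate
pl=(np.abs(H-0.1)<0.012); pl[:, :225]=0; pl[:,310:]=0; pl[:201]=0
print(cv2.minAreaRect(C[pl][:,:2].astype(np.float32)),np.median(H[pl]))
for uv in [(233,183),(233,190),(233,197),(245,195),(260,196),(275,196),(292,196),(322,250),(390,210),(386,267),(322,235)]: print(uv,C[uv[1],uv[0]].round(4))
```

```text
origin cam [ 0.53565421 -0.0568403   1.01159806]
[ 223   51   65   71 1199] [257.24937448  93.95329441] [0.854 0.064 0.097] ((0.8740006685256958, 0.07137307524681091), (0.17274487018585205, 0.15060381591320038), 5.80264949798584)
[  0  52  80   7 248] [38.14919355 55.5483871 ] [0.948 0.603 0.097] ((0.9480353593826294, 0.6014022827148438), (0.008777921088039875, 0.19843024015426636), 1.0542935132980347)
[  0  52  97  94 541] [ 71.39556377 117.4935305 ] [0.793 0.515 0.098] ((0.8378415107727051, 0.5796849131584167), (0.22612102329730988, 0.22875972092151642), 0.09467235207557678)
[465  64  17 107 559] [469.31663685 118.37388193] [ 0.795 -0.459  0.1  ] ((0.7965829372406006, -0.45963379740715027), (0.2617238461971283, 0.028924308717250824), 5.652286529541016)
[ 479   64  140  100 1555] [582.30289389  96.21993569] [ 0.853 -0.748  0.1  ] ((0.8829643726348877, -0.7083784341812134), (0.4139614701271057, 0.19646179676055908), 53.836509704589844)
[150 137  24  29 143] [166.39160839 154.69230769] [0.701 0.282 0.101] ((0.7049736380577087, 0.2875637412071228), (0.031195592135190964, 0.073286138474
[... 2076 characters left out ...]
, -0.2536143362522125), 0.03334112837910652)
tub? [531 260   8  53 246] [534.  285.3] [ 0.3803 -0.6253  0.0701] ((0.37949681282043457, -0.6299649477005005), 0.06368605047464371)
((0.48470577597618103, 0.03807048499584198), (0.21064093708992004, 0.20223817229270935), 0.013320245780050755) 0.10359593681108975
(233, 183) [0.6263 0.1085 0.1615]
(233, 190) [0.6104 0.1081 0.1624]
(233, 197) [ 0.6062  0.14   -0.0032]
(245, 195) [0.602  0.0872 0.1247]
(260, 196) [0.6006 0.0536 0.1123]
(275, 196) [0.6025 0.0202 0.0859]
(292, 196) [ 0.6012 -0.0221  0.1033]
(322, 250) [ 0.4722 -0.0939  0.1082]
(390, 210) [ 0.5685 -0.2653  0.0735]
(386, 267) [ 0.4299 -0.2493  0.0937]
(322, 235) [ 0.5076 -0.0941  0.1047]
```

View pics/topz.png

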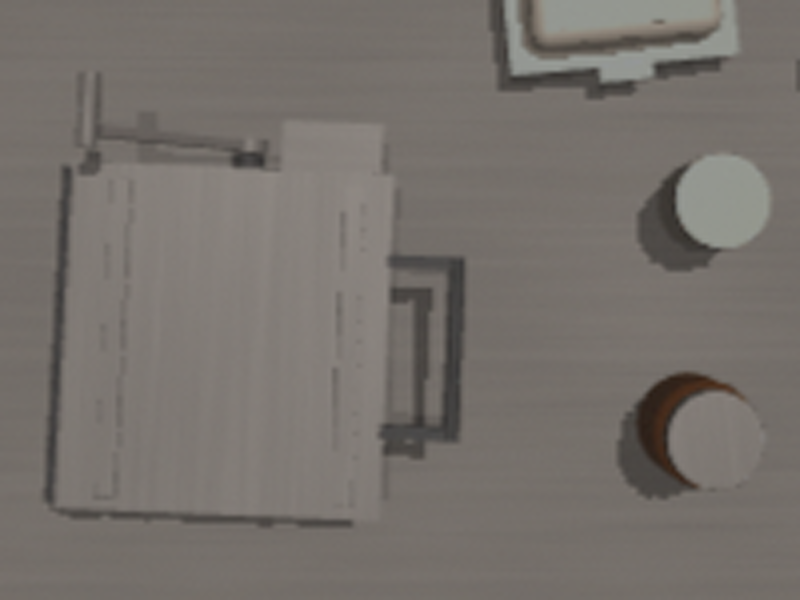

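Run:
```python
from h import *
c=r.get_calibration('top'); z=np.load('top0.npz'); im,D=z['im'],z['D']; C=cloud(c,D); H=C[...,2]
m=(H>0.085)&(H<0.125); n,l,st,ce=cv2.connectedComponentsWithStats(m.astype(np.uint8)); L=(l==l[245,267])
# erode-open to plate only
P=cv2.morphologyEx(L.astype(np.uint8),cv2.MORPH_OPEN,np.ones((45,45)))>0
v,u=np.nonzero(P); X=onz(c,np.c_[u,v],0.100)
print('plate',cv2.minAreaRect(X[:,:2].astype(np.float32)), X.mean(0))
# edge fit rows/cols
for nm,ax in (('left',0),('right',0)):
    pts=[]
    for vv in range(212,282):
        us=np.nonzero(L[vv,:312])[0]; pts.append(((us.min()-.5 if nm=='left' else us[us<312].max()+.5),vv))
    x=onz(c,pts,0.1); f=np.polyfit(x[:,0],x[:,1],1); print(nm,np.degrees(np.arctan(f[0])),x.mean(0))
pts=[]
for uu in range(235,300):
    vs=np.nonzero(L[:,uu])[0]; pts.append((uu,vs.max()+.5))
x=onz(c,pts,0.1); f=np.polyfit(x[:,1],x[:,0],1); print('bottom',np.degrees(np.arctan(f[0])),x.mean(0))
# bar by darkness and depth
B=L.copy(); B[:,:317]=0; v,u=np.nonzero(B); print(u.min(),u.max(),v.min(),v.max())
for vv in range(224,274,4):
    us=np.nonzero(B[vv])[0]; print(vv,us, im[vv,312:330].mean(1).round().tolist())
```

```text
Traceback (most recent call last):
  File "h.py", line 10, in onz
    o,d=ray(c,uv); return o+d*((z-o[2])/d[:,2])[:,None]
        ~~~^^^^^^
  File "h.py", line 6, in ray
    p=cv2.undistortPoints(np.array(uv,float).reshape(-1,1,2),K(c),np.array(c['distortion'],float)).reshape(-1,2)
      ~~~~~~~~~~~~~~~~~~~^^^^^^^^^^^^^^^^^^^^^^^^^^^^^^^^^^^^^^^^^^^^^^^^^^^^^^^^^^^^^^^^^^^^^^^^^
cv2.error: OpenCV(4.12.0) /io/opencv/modules/calib3d/src/undistort.dispatch.cpp:347: error: (-215:Assertion failed) CV_IS_MAT(_src) && CV_IS_MAT(_dst) && (_src->rows == 1 || _src->cols == 1) && (_dst->rows == 1 || _dst->cols == 1) && _src->cols + _src->rows - 1 == _dst->rows + _dst->cols - 1 && (CV_MAT_TYPE(_src->type) == CV_32FC2 || CV_MAT_TYPE(_src->type) == CV_64FC2) && (CV_MAT_TYPE(_dst->type) == CV_32FC2 || CV_MAT_TYPE(_dst->type) == CV_64FC2) in function 'cvUndistortPointsInternal'
```

Run:
```python
from h import *
c=r.get_calibration('top'); z=np.load('top0.npz'); im,D=z['im'],z['D']; C=cloud(c,D); H=C[...,2]
m=(H>0.08)&(H<0.13); m=cv2.morphologyEx(m.astype(np.uint8),cv2.MORPH_CLOSE,np.ones((3,3))); n,l,st,ce=cv2.connectedComponentsWithStats(m); L=(l==l[245,267])
for nm in ('left','right'):
    pts=[]
    for vv in list(range(208,222))+list(range(276,284)) if nm=='right' else range(212,282):
        us=np.nonzero(L[vv,:312])[0]; pts.append(((us.min()-.5 if nm=='left' else us.max()+.5),vv))
    x=onz(c,pts,0.1); f=np.polyfit(x[:,0],x[:,1],1); print(nm,np.degrees(np.arctan(f[0])),np.polyval(f,.49))
pts=[]
for uu in range(235,300):
    vs=np.nonzero(L[:,uu])[0]; pts.append((uu,vs.max()+.5))
x=onz(c,pts,0.1); f=np.polyfit(x[:,1],x[:,0],1); print('bottom',np.degrees(np.arctan(f[0])),np.polyval(f,.04))
pts=[]
for uu in range(238,278):
    g=im[192:212,uu].astype(float).mean(1); 
B=L.copy(); B[:,:317]=0; v,u=np.nonzero(B); print(u.min(),u.max(),v.min(),v.max())
pts=[]
for vv in range(222,276,3):
    us=np.nonzero(B[vv])[0]; print(vv,us.min() if len(us) else 0,us.max() if len(us) else 0, im[vv,314:330].mean(1).round().astype(int).tolist())
```

```text
left -2.4909553823942616 0.14361858358594673
right -2.602925392541623 -0.056374661179238006
bottom 2.4171786860450175 0.38101435020359026
317 325 224 270
222 0 0 [109, 109, 109, 109, 110, 109, 109, 109, 110, 110, 110, 109, 110, 109, 110, 109]
225 317 325 [75, 76, 75, 76, 75, 75, 75, 76, 69, 64, 66, 62, 98, 113, 113, 113]
228 322 325 [99, 98, 99, 98, 99, 99, 100, 89, 66, 60, 65, 61, 95, 110, 111, 110]
231 322 325 [105, 104, 103, 104, 107, 110, 109, 98, 70, 65, 67, 65, 96, 109, 110, 110]
234 322 325 [70, 70, 71, 70, 97, 109, 109, 87, 61, 66, 66, 64, 96, 109, 110, 110]
237 321 325 [72, 72, 72, 78, 101, 111, 111, 92, 63, 68, 65, 72, 101, 111, 110, 111]
240 321 324 [71, 70, 71, 97, 109, 109, 110, 83, 58, 67, 67, 70, 98, 110, 110, 110]
243 321 324 [72, 73, 72, 99, 112, 112, 111, 85, 60, 69, 65, 82, 104, 110, 110, 110]
246 321 324 [70, 71, 73, 99, 110, 111, 110, 80, 55, 69, 65, 81, 104, 111, 110, 110]
249 321 324 [72, 72, 72, 100, 112, 112, 113, 82, 57, 67, 63, 82, 105, 111, 112, 112]
252 321 324 [71, 71, 71, 97, 108, 109, 97, 69, 60, 65, 59, 94, 109, 109, 109, 109]
255 321 324 [71, 72, 98, 110, 110, 110, 98, 70, 61, 65, 71, 99, 110, 110, 110, 111]
258 321 324 [73, 72, 100, 112, 111, 112, 90, 61, 65, 64, 61, 97, 112, 111, 112, 112]
261 320 324 [72, 72, 98, 111, 111, 111, 89, 62, 65, 66, 61, 96, 111, 110, 111, 111]
264 320 324 [59, 58, 87, 98, 98, 97, 75, 55, 67, 66, 68, 99, 111, 111, 111, 111]
267 317 323 [74, 73, 73, 69, 66, 66, 66, 62, 67, 65, 73, 102, 112, 112, 111, 112]
270 317 323 [73, 72, 89, 97, 97, 93, 90, 86, 88, 86, 92, 107, 112, 112, 112, 113]
273 0 0 [72, 72, 100, 112, 112, 113, 112, 113, 113, 113, 113, 112, 113, 113, 113, 112]
```

Run:
```python
from h import *
c=r.get_calibration('top')
wx=np.array([.0436,.999,0]); wy=np.array([-.999,.0436,0])
b=onz(c,[(322.7,247.2)],0.1)[0]; print('bar',b, 'ends',onz(c,[(323.9,224),(322,270.5)],.1))
h=b+.233*wx; print('hinge',h)
w=h-.095*wx; print('well',w)
W=lambda a,bb,z: np.array([w[0],w[1],0])+a*wx+bb*wy+[0,0,z]
pv=W(-.008,-.118,.08);print('pivot',pv)
e=W(.095-.155,-.118,.097); print('ear',e)
# reproject checks on both
im=np.load('top0.npz')['im'].copy(); c2=r.get_calibration('side'); im2=np.load('side0.npz')['im'].copy()
P=[W(-.138,-.055,.1),W(-.138,.055,.1),W(-.098,-.103,.1),W(-.098,.103,.1),W(.095,.103,.1),W(.095,-.103,.1),pv,W(.095,.1,0),W(-.095,.1,0),W(-.06,-.133,.1)]
for a in (0,.1,.2):
  t=np.radians(34)+a; P.append(W(-.008+.115*np.cos(t),-.150,.08+.115*np.sin(t)))
tub=np.array([.5686,-.2645,0]); P+=[tub,tub+[0,0,.072]]
for i,cc in ((im,c),(im2,c2)):
  for p in proj(cc,P): cv2.circle(i,tuple(int(round(x*8)) for x in p),8,(0,0,255),-1,shift=3)
cv2.imwrite('pics/chk.png',np.vstack([cv2.resize(im[170:300,210:410],None,fx=2,fy=2),cv2.resize(im2[150:320,260:460],None,fx=2,fy=2)]))
```

```text
bar [ 0.47830551 -0.09593815  0.1       ] ends [[ 0.53389172 -0.09895696  0.1       ]
 [ 0.42287789 -0.09413867  0.1       ]]
hinge [0.48846431 0.13682885 0.1       ]
well [0.48432231 0.04192385 0.1       ]
pivot [0.60185551 0.02878705 0.08      ]
ear [ 0.59958831 -0.02316095  0.097     ]
```

View pics/chk.png

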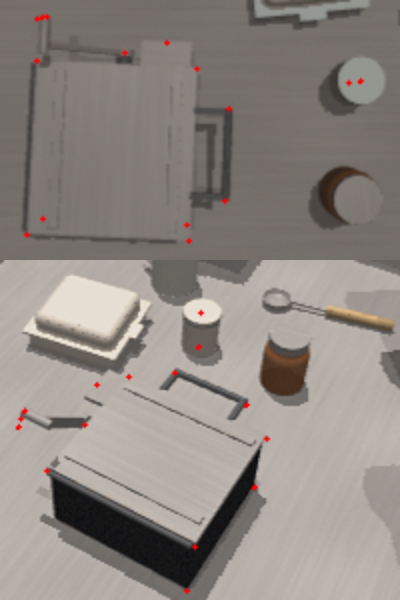

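```bash
cat > mv.py <<'E'
import json,sys
from h import *
from scipy.spatial.transform import Rotation as Ro
w=np.array([.4843,.0419,0]); A=np.radians(-2.5)
wx=np.array([-np.sin(A),np.cos(A),0]); wy=np.array([-np.cos(A),-np.sin(A),0])
def W(a,b,z): return w+a*wx+b*wy+np.array([0,0,z])
def Rz(deg): # tool down, tool z at this angle; well-aligned jaw along wx = -2.5
    a=np.radians(deg); z=np.array([np.cos(a),np.sin(a),0]); x=np.array([0,0,-1.]); return np.c_[x,np.cross(z,x),z]
def load():
    s=json.load(open('cmd.json')); return np.array(s['p']),np.array(s['R'])
def save(p,R): json.dump({'p':list(map(float,p)),'R':np.array(R).tolist()},open('cmd.json','w'))
def apply(row):
    p,R=load(); row=np.array(row,float); save(p+R@row[:3]/100, R@Ro.from_rotvec(np.radians(row[3:]*10)).as_matrix())
def rows(ts):
    p,R=load()
    for q,Q in ts:
        s=R.T@(q-p)*100; t=Ro.from_matrix(R.T@Q).as_rotvec(degrees=True)/10
        print([round(float(v),2)+0. for v in np.r_[s,t]])
def lidbar(th,dr=0): # bar centre in well frame x,z
    return .095-.233*np.cos(th)+.003*np.sin(th), .097+.233*np.sin(th)+.003*np.cos(th)
def st():
    s=r.sense(); p,R=load(); d=s['tcp_pos']-w
    print('t',s['time_s'],'tcp',np.round(s['tcp_pos'],4),'well',np.round([d@wx,d@wy,d[2]],4),'cmd',p.round(4),'F',np.round(s['wrist_force'],1),'g',round(float(s['gripper_width']),3),'ang',round(float(np.degrees(np.arccos(np.clip((np.trace(R.T@s['ee_rot'])-1)/2,-1,1)))),2))
E
python3 - <<'E'
from mv import *
save([.224,-.583,.223],Rz(21.016)); st()
p0=load()[0]; p1=W(-.138,0,.18)
f=lambda k:p0+(p1-p0)*k
rows([(f(.1*k),Rz(21.016-23.516*min(1,.2*k))) for k in range(1,6)])
print(p1)
E
```

```text
t 0.15 tcp [ 0.224  -0.583   0.2217] well [-0.6357  0.2328  0.2217] cmd [ 0.224 -0.583  0.223] F [0.1 0.3 0.5] g 1.001 ang 0.09
[0.43, 3.63, 4.12, 0.47, 0.0, 0.0]
[0.86, 7.27, 8.24, 0.94, 0.0, 0.0]
[1.29, 10.9, 12.36, 1.41, 0.0, 0.0]
[1.72, 14.54, 16.48, 1.88, 0.0, 0.0]
[2.15, 18.17, 20.6, 2.35, 0.0, 0.0]
[ 0.47828052 -0.09596865  0.18      ]
```

>>> play_rows(
  plan=[
    [[0.4, 3.6, 4.1, 0.47, 0, 0], [0.9, 7.3, 8.2, 0.94, 0, 0], [1.3, 10.9, 12.4, 1.41, 0, 0], [1.7, 14.5, 16.5, 1.88, 0, 0], [2.1, 18.2, 20.6, 2.35, 0, 0]],
  ],
  hand=0.4,
)

```text
time_s: 0.78
tcp_pos: [0.3517, -0.338, 0.2013]
ee_rot: [[0.0, 0.046, 0.999], [0.0, 0.999, -0.046], [-1.0, 0.0, 0.0]]
wrist_force: [0.6, 0.3, 0.1]
gripper_width: 0.516
```

Run:
```python
from mv import *
apply([2.1,18.2,20.6,2.35,0,0]); st()
p0=load()[0]; p1=W(-.138,0,.18)
f=lambda k:p0+(p1-p0)*k
rows([(f(.22*k),Rz(-2.5)) for k in range(1,5)]+[(p1,Rz(-2.5))])
```

```text
t 0.775 tcp [ 0.3517 -0.338   0.2013] well [-0.3853  0.1159  0.2013] cmd [ 0.351  -0.3392  0.202 ] F [0.6 0.3 0.1] g 0.516 ang 0.17
[0.48, 5.47, 2.57, 0.0, 0.0, 0.0]
[0.97, 10.94, 5.13, 0.0, 0.0, 0.0]
[1.45, 16.4, 7.7, 0.0, 0.0, 0.0]
[1.94, 21.87, 10.26, 0.0, 0.0, 0.0]
[2.2, 24.85, 11.66, 0.0, 0.0, 0.0]
```

>>> play_rows(
  plan=[
    [[0.5, 5.4, 2.5, 0, 0, 0], [1.0, 10.8, 5.1, 0, 0, 0], [1.4, 16.2, 7.6, 0, 0, 0], [1.9, 21.6, 10.1, 0, 0, 0], [2.2, 24.9, 11.7, 0, 0, 0]],
  ],
)

```text
time_s: 1.4
tcp_pos: [0.4795, -0.0936, 0.1793]
ee_rot: [[-0.0, 0.041, 0.999], [0.0, 0.999, -0.041], [-1.0, 0.0, -0.0]]
wrist_force: [-0.2, -0.6, 0.4]
gripper_width: 0.404
```

Run:
```python
from mv import *
apply([2.2,24.9,11.7,0,0,0]); st()
im,D=r.capture('wrist'); cv2.imwrite('pics/w1.png',im); st()
```

```text
t 1.4 tcp [ 0.4795 -0.0936  0.1793] well [-0.1355 -0.0012  0.1793] cmd [ 0.4787 -0.0955  0.18  ] F [-0.2 -0.6  0.4] g 0.404 ang 0.13
t 1.45 tcp [ 0.4814 -0.0917  0.179 ] well [-0.1336 -0.003   0.179 ] cmd [ 0.4787 -0.0955  0.18  ] F [1.6 1.9 0.4] g 0.399 ang 0.24
```

View pics/w1.png

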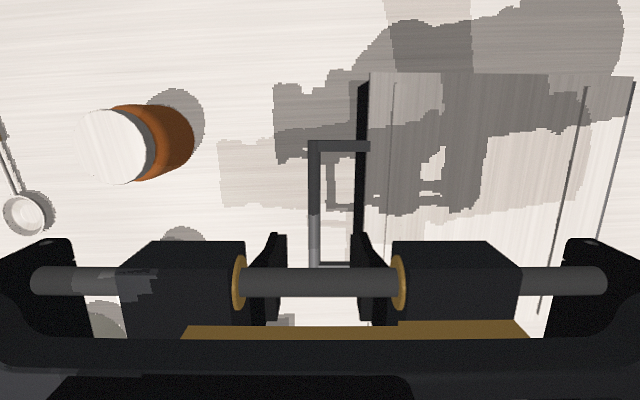

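The bar sits at u≈314, between the finger pads (278–362). I'll go down and grip it.

>>> play_rows(
  plan=[
    [[2, 0, 0, 0, 0, 0], [5, 0, 0, 0, 0, 0], [8, 0, 0, 0, 0, 0], [9.8, 0, 0, 0, 0, 0], [9.8, 0, 0, 0, 0, 0]],
  ],
)

```text
time_s: 2.08
tcp_pos: [0.4776, -0.0962, 0.0802]
ee_rot: [[-0.004, 0.044, 0.999], [-0.0, 0.999, -0.044], [-1.0, -0.001, -0.004]]
wrist_force: [0.7, 0.4, 0.3]
gripper_width: 0.399
```

>>> play_rows(
  plan=[
    [[0, 0, 0, 0, 0, 0], [0, 0, 0, 0, 0, 0], [0, 0, 0, 0, 0, 0], [0, 0, 0, 0, 0, 0]],
  ],
  hand=0,
)

```text
time_s: 2.58
tcp_pos: [0.4791, -0.097, 0.0822]
ee_rot: [[0.001, 0.042, 0.999], [-0.002, 0.999, -0.042], [-1.0, -0.002, 0.001]]
wrist_force: [0.3, -6.0, 0.9]
gripper_width: 0.104
```

Run:
```python
from mv import *
apply([9.8,0,0,0,0,0]); st()
p,R=load(); p0=p.copy()
x0,z0=lidbar(0)
for i,k in enumerate(range(1,27)):
    th=2.15*k/25; th=min(th,2.15)
    x,z=lidbar(th); px,pz=lidbar(2.15*((k-1)//5*5)/25)
    print(k,round(th,2),[round(-(z-pz)*100,1),round((x-px)*100,1)])
```

```text
t 2.575 tcp [ 0.4791 -0.097   0.0822] well [-0.139  -0.0009  0.0822] cmd [ 0.4787 -0.0955  0.082 ] F [ 0.3 -6.   0.9] g 0.104 ang 0.12
1 0.09 [np.float64(-2.0), np.float64(0.1)]
2 0.17 [np.float64(-4.0), np.float64(0.4)]
3 0.26 [np.float64(-5.9), np.float64(0.8)]
4 0.34 [np.float64(-7.8), np.float64(1.5)]
5 0.43 [np.float64(-9.7), np.float64(2.2)]
6 0.52 [np.float64(-1.8), np.float64(0.9)]
7 0.6 [np.float64(-3.5), np.float64(2.0)]
8 0.69 [np.float64(-5.0), np.float64(3.2)]
9 0.77 [np.float64(-6.5), np.float64(4.6)]
10 0.86 [np.float64(-7.9), np.float64(6.1)]
11 0.95 [np.float64(-1.2), np.float64(1.6)]
12 1.03 [np.float64(-2.3), np.float64(3.3)]
13 1.12 [np.float64(-3.2), np.float64(5.1)]
14 1.2 [np.float64(-4.0), np.float64(6.9)]
15 1.29 [np.float64(-4.6), np.float64(8.8)]
16 1.38 [np.float64(-0.4), np.float64(2.0)]
17 1.46 [np.float64(-0.7), np.float64(3.9)]
18 1.55 [np.float64(-0.8), np.float64(5.9)]
19 1.63 [np.float64(-0.8), np.float64(7.9)]
20 1.72 [np.float64(-0.5), np.float64(9.9)]
21 1.81 [np.float64(0.4), np.float64(2.0)]
22 1.89 [np.float64(1.0), np.float64(3.9)]
23 1.98 [np.float64(1.7), np.float64(5.7)]
24 2.06 [np.float64(2.6), np.float64(7.5)]
25 2.15 [np.float64(3.7), np.float64(9.2)]
26 2.15 [np.float64(-0.0), np.float64(0.0)]
```

Opening is 9 mm, so the bar is held. Next I'll swing the lid along its arc.

>>> play_rows(
  plan=[
    [[-2.0, 0, 0, 0, 0, 0], [-4.0, 0.3, 0, 0, 0, 0], [-5.9, 0.7, 0, 0, 0, 0], [-7.8, 1.4, 0, 0, 0, 0], [-9.7, 2.1, 0, 0, 0, 0]],
  ],
)

```text
time_s: 3.2
tcp_pos: [0.4801, -0.0752, 0.1795]
ee_rot: [[0.001, 0.043, 0.999], [-0.001, 0.999, -0.043], [-1.0, -0.001, 0.001]]
wrist_force: [1.5, 1.2, -3.4]
gripper_width: 0.101
```

>>> play_rows(
  plan=[
    [[-1.8, 0.9, 0, 0, 0, 0], [-3.5, 2.0, 0, 0, 0, 0], [-5.0, 3.2, 0, 0, 0, 0], [-6.5, 4.6, 0, 0, 0, 0], [-7.9, 6.1, 0, 0, 0, 0]],
  ],
)

```text
time_s: 3.82
tcp_pos: [0.4827, -0.0154, 0.2599]
ee_rot: [[0.002, 0.043, 0.999], [-0.004, 0.999, -0.043], [-1.0, -0.004, 0.002]]
wrist_force: [1.3, -4.6, 3.4]
gripper_width: 0.102
```

>>> play_rows(
  plan=[
    [[-1.2, 1.6, 0, 0, 0, 0], [-2.3, 3.3, 0, 0, 0, 0], [-3.2, 5.1, 0, 0, 0, 0], [-4.0, 6.9, 0, 0, 0, 0], [-4.6, 8.8, 0, 0, 0, 0]],
  ],
)

```text
time_s: 4.45
tcp_pos: [0.4865, 0.0736, 0.306]
ee_rot: [[0.003, 0.043, 0.999], [-0.001, 0.999, -0.043], [-1.0, -0.001, 0.003]]
wrist_force: [-0.5, -2.8, 4.6]
gripper_width: 0.102
```

>>> play_rows(
  plan=[
    [[-0.4, 2.0, 0, 0, 0, 0], [-0.7, 3.9, 0, 0, 0, 0], [-0.8, 5.9, 0, 0, 0, 0], [-0.8, 7.9, 0, 0, 0, 0], [-0.5, 9.9, 0, 0, 0, 0]],
  ],
)

```text
time_s: 5.08
tcp_pos: [0.4908, 0.1743, 0.3092]
ee_rot: [[0.001, 0.043, 0.999], [0.001, 0.999, -0.043], [-1.0, 0.001, 0.001]]
wrist_force: [0.8, -0.1, 4.3]
gripper_width: 0.1
```

>>> play_rows(
  plan=[
    [[0.4, 2.0, 0, 0, 0, 0], [1.0, 3.9, 0, 0, 0, 0], [1.7, 5.7, 0, 0, 0, 0], [2.6, 7.5, 0, 0, 0, 0], [3.7, 9.2, 0, 0, 0, 0]],
  ],
)

```text
time_s: 5.7
tcp_pos: [0.4946, 0.266, 0.2706]
ee_rot: [[-0.0, 0.043, 0.999], [0.0, 0.999, -0.043], [-1.0, 0.0, -0.0]]
wrist_force: [2.3, -0.5, 1.3]
gripper_width: 0.099
```

Run:
```python
from mv import *
for q in ([-9.7,2.1],[-7.9,6.1],[-4.6,8.8],[-.5,9.9],[3.7,9.2]): apply(q+[0,0,0,0])
st(); print(lidbar(2.15))
```

```text
t 5.7 tcp [0.4946 0.266  0.2706] well [ 0.2244 -0.0005  0.2706] cmd [0.4944 0.2651 0.272 ] F [ 2.3 -0.5  1.3] g 0.099 ang 0.01
(np.float64(0.22504503242929863), np.float64(0.29035534525960915))
```

>>> play_rows(
  plan=[
    [[0, 0, 0, 0, 0, 0], [0, 0, 0, 0, 0, 0], [0, 0, 0, 0, 0, 0], [-3, 0, 0, 0, 0, 0], [-7, 0, 0, 0, 0, 0]],
  ],
  hand=0.5,
)

```text
time_s: 6.32
tcp_pos: [0.4939, 0.2637, 0.3415]
ee_rot: [[-0.003, 0.044, 0.999], [-0.002, 0.999, -0.044], [-1.0, -0.002, -0.002]]
wrist_force: [0.2, 0.8, 0.2]
gripper_width: 0.49
```

Run:
```python
from mv import *
apply([-7,0,0,0,0,0]); st()
for n in('top','side'):
    im,D=r.capture(n); cv2.imwrite(f'pics/{n}1.png',im); np.savez(n+'1.npz',im=im,D=D)
p0=load()[0]; p1=np.array([.5686,-.2650,.22]); 
f=lambda k:p0+(p1-p0)*k
rows([(f(.1*k),Rz(-2.5)) for k in range(1,11)])
```

```text
t 6.325 tcp [0.4939 0.2637 0.3415] well [2.220e-01 1.000e-04 3.415e-01] cmd [0.4944 0.2651 0.342 ] F [0.2 0.8 0.2] g 0.49 ang 0.2
[1.22, -5.26, 0.97, 0.0, 0.0, 0.0]
[2.44, -10.53, 1.94, 0.0, 0.0, 0.0]
[3.66, -15.79, 2.91, 0.0, 0.0, 0.0]
[4.88, -21.06, 3.89, 0.0, 0.0, 0.0]
[6.1, -26.32, 4.86, 0.0, 0.0, 0.0]
[7.32, -31.58, 5.83, 0.0, 0.0, 0.0]
[8.54, -36.85, 6.8, 0.0, 0.0, 0.0]
[9.76, -42.11, 7.77, 0.0, 0.0, 0.0]
[10.98, -47.38, 8.74, 0.0, 0.0, 0.0]
[12.2, -52.64, 9.72, 0.0, 0.0, 0.0]
```

View pics/top1.png

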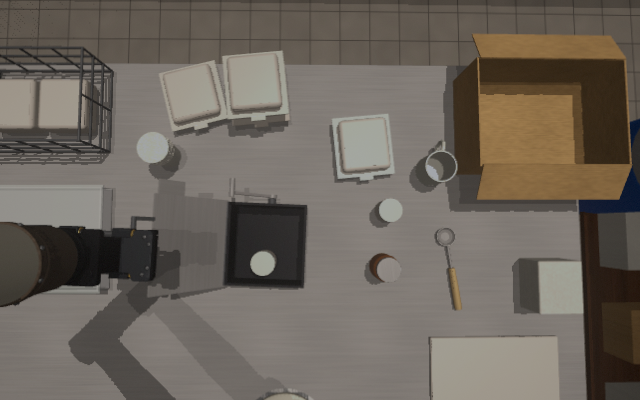

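View pics/side1.png

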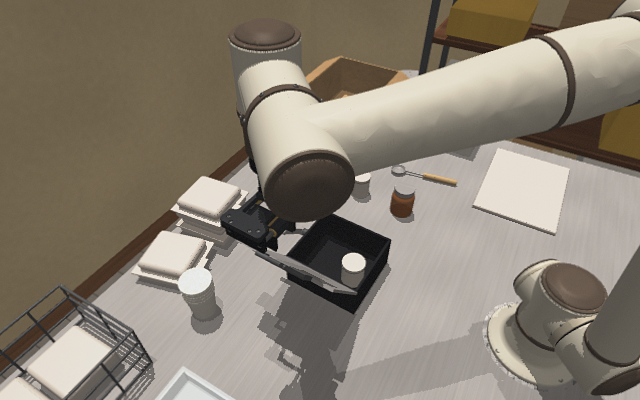

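The lid leans back by itself. The inside tub is at (262,263) in the top view. Next, move to the tub with the fingers fully open.

>>> play_rows(
  plan=[
    [[0, -5, 1, 0, 0, 0], [0, -10.5, 1.9, 0, 0, 0], [0, -15.8, 2.9, 0, 0, 0], [0, -21, 3.9, 0, 0, 0], [0, -26.3, 4.9, 0, 0, 0]],
  ],
  hand=1,
)

```text
time_s: 7.05
tcp_pos: [0.5315, -0.0022, 0.3415]
ee_rot: [[-0.0, 0.044, 0.999], [0.0, 0.999, -0.044], [-1.0, 0.0, -0.0]]
wrist_force: [1.4, 0.1, 0.4]
gripper_width: 0.956
```

>>> play_rows(
  plan=[
    [[2, -5.3, 1, 0, 0, 0], [5, -10.5, 1.9, 0, 0, 0], [8, -15.8, 2.9, 0, 0, 0], [11, -21, 3.9, 0, 0, 0], [12.2, -26.3, 4.8, 0, 0, 0]],
  ],
)

```text
time_s: 7.68
tcp_pos: [0.567, -0.2665, 0.217]
ee_rot: [[-0.004, 0.044, 0.999], [0.002, 0.999, -0.044], [-1.0, 0.001, -0.004]]
wrist_force: [1.8, 0.7, 1.1]
gripper_width: 1.001
```

Run:
```python
from mv import *
apply([0,-26.3,4.9,0,0,0]);apply([12.2,-26.3,4.8,0,0,0])
c=r.get_calibration('top'); q=onz(c,[(262.5,263)],.078)[0]; print('tub_in',q,(q-w)@wx,(q-w)@wy)
st(); im,D=r.capture('wrist'); cv2.imwrite('pics/w2.png',im);st()
```

```text
tub_in [0.43879208 0.05049969 0.078     ] 0.006606480035248217 0.04583972145651764
t 7.675 tcp [ 0.567  -0.2665  0.217 ] well [-0.3045 -0.0961  0.217 ] cmd [ 0.5685 -0.2646  0.22  ] F [1.8 0.7 1.1] g 1.001 ang 0.25
t 7.725 tcp [ 0.5669 -0.2719  0.2153] well [-0.3099 -0.0962  0.2153] cmd [ 0.5685 -0.2646  0.22  ] F [ 2.8 -2.3  0.5] g 1.0 ang 0.45
```

View pics/w2.png

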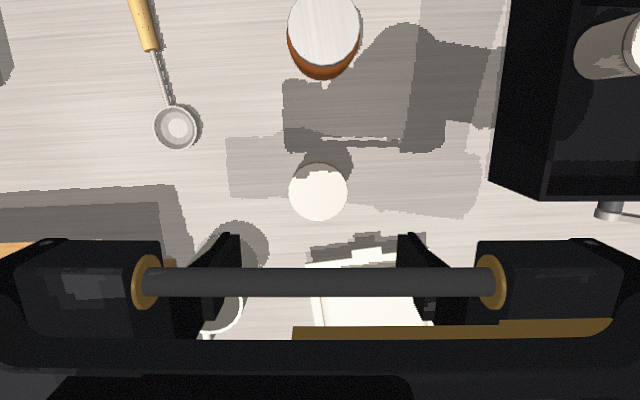

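The tub is centred between the pads (u≈318). I'll descend and grip it.

>>> play_rows(
  plan=[
    [[0, 0, 0, 0, 0, 0], [4, 0, 0, 0, 0, 0], [8.5, 0, 0, 0, 0, 0], [12.5, 0, 0, 0, 0, 0], [15, 0, 0, 0, 0, 0]],
  ],
)

```text
time_s: 8.35
tcp_pos: [0.5677, -0.2635, 0.0683]
ee_rot: [[-0.002, 0.042, 0.999], [0.001, 0.999, -0.042], [-1.0, 0.001, -0.002]]
wrist_force: [-0.1, 0.5, 0.6]
gripper_width: 1.007
```

>>> play_rows(
  plan=[
    [[2.5, 0, 0, 0, 0, 0], [3.7, 0, 0, 0, 0, 0], [3.7, 0, 0, 0, 0, 0]],
  ],
)

```text
time_s: 8.72
tcp_pos: [0.5684, -0.2644, 0.0325]
ee_rot: [[-0.001, 0.042, 0.999], [0.0, 0.999, -0.042], [-1.0, 0.0, -0.001]]
wrist_force: [-0.2, -0.4, 0.6]
gripper_width: 0.998
```

>>> play_rows(
  plan=[
    [[0, 0, 0, 0, 0, 0], [0, 0, 0, 0, 0, 0], [0, 0, 0, 0, 0, 0], [0, 0, 0, 0, 0, 0]],
  ],
  hand=0,
)

```text
time_s: 9.22
tcp_pos: [0.569, -0.2654, 0.0332]
ee_rot: [[0.001, 0.043, 0.999], [-0.001, 0.999, -0.043], [-1.0, -0.001, 0.001]]
wrist_force: [-0.2, -0.2, 1.5]
gripper_width: 0.676
```

Run:
```python
from mv import *
apply([18.7,0,0,0,0,0]); st()
```

```text
t 9.225 tcp [ 0.569  -0.2654  0.0332] well [-0.3033 -0.0981  0.0332] cmd [ 0.5685 -0.2646  0.033 ] F [-0.2 -0.2  1.5] g 0.676 ang 0.08
```

>>> play_rows(
  plan=[
    [[-1, 0, 0, 0, 0, 0], [-5, 0, 0, 0, 0, 0], [-10, 0, 0, 0, 0, 0], [-15, 0, 0, 0, 0, 0], [-16, 0, 0, 0, 0, 0]],
  ],
)

```text
time_s: 9.85
tcp_pos: [0.5704, -0.2655, 0.1974]
ee_rot: [[0.008, 0.043, 0.999], [-0.002, 0.999, -0.043], [-1.0, -0.002, 0.008]]
wrist_force: [0.7, 0.9, -1.9]
gripper_width: 0.675
```

>>> play_rows(
  plan=[
    [[0, 5, -1, 0, 0, 0], [0, 12, -2, 0, 0, 0], [0, 19, -3.5, 0, 0, 0], [0, 25, -4.7, 0, 0, 0], [0, 28.8, -5.3, 0, 0, 0]],
  ],
)

```text
time_s: 10.48
tcp_pos: [0.5265, 0.027, 0.1916]
ee_rot: [[-0.002, 0.043, 0.999], [0.0, 0.999, -0.043], [-1.0, -0.0, -0.002]]
wrist_force: [0.8, -0.5, -0.8]
gripper_width: 0.676
```

>>> play_rows(
  plan=[
    [[0, 0, 0, 0, 0, 0], [0, 0, 0, 0, 0, 0], [0, 0, 0, 0, 0, 0]],
  ],
)

```text
time_s: 10.85
tcp_pos: [0.5279, 0.0239, 0.192]
ee_rot: [[-0.001, 0.045, 0.999], [-0.0, 0.999, -0.045], [-1.0, -0.0, -0.001]]
wrist_force: [-0.6, -0.2, -1.9]
gripper_width: 0.672
```

Run:
```python
from mv import *
apply([-16,28.8,-5.3,0,0,0]); st()
im,D=r.capture('side'); cv2.imwrite('pics/s2.png',im[130:330,200:500].repeat(2,0).repeat(2,1)); st()
```

```text
t 10.85 tcp [0.5279 0.0239 0.192 ] well [-0.016  -0.0443  0.192 ] cmd [0.528  0.0254 0.193 ] F [-0.6 -0.2 -1.9] g 0.672 ang 0.12
t 10.9 tcp [0.528  0.0239 0.1922] well [-0.0161 -0.0445  0.1922] cmd [0.528  0.0254 0.193 ] F [-0.   0.2 -2. ] g 0.673 ang 0.13
```

View pics/s2.png

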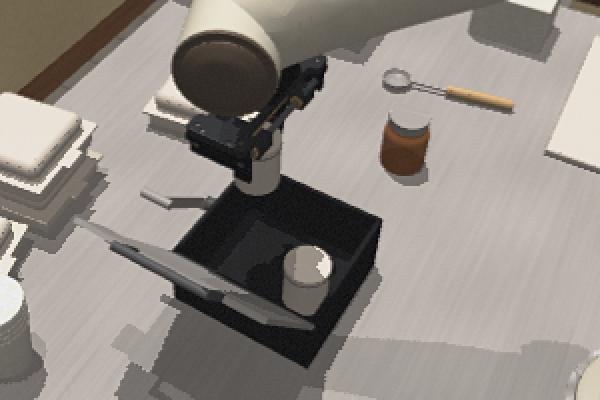

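The tub hangs upright over the free half of the well. Lower it.

>>> play_rows(
  plan=[
    [[3, 0, 0, 0, 0, 0], [7, 0, 0, 0, 0, 0], [10.5, 0, 0, 0, 0, 0], [13, 0, 0, 0, 0, 0], [14, 0, 0, 0, 0, 0]],
  ],
)

```text
time_s: 11.52
tcp_pos: [0.5274, 0.0237, 0.051]
ee_rot: [[-0.003, 0.045, 0.999], [-0.001, 0.999, -0.045], [-1.0, -0.001, -0.003]]
wrist_force: [-1.0, 0.0, -1.4]
gripper_width: 0.672
```

>>> play_rows(
  plan=[
    [[0.6, 0, 0, 0, 0, 0], [1.1, 0, 0, 0, 0, 0], [1.2, 0, 0, 0, 0, 0], [1.2, 0, 0, 0, 0, 0]],
  ],
)

```text
time_s: 12.02
tcp_pos: [0.5285, 0.0252, 0.041]
ee_rot: [[0.001, 0.043, 0.999], [0.0, 0.999, -0.043], [-1.0, 0.0, 0.001]]
wrist_force: [-0.1, 0.0, -1.8]
gripper_width: 0.672
```

Run:
```python
from mv import *
apply([15.2,0,0,0,0,0]); st()
```

```text
t 12.025 tcp [0.5285 0.0252 0.041 ] well [-0.0148 -0.0449  0.041 ] cmd [0.528  0.0254 0.041 ] F [-0.1  0.  -1.8] g 0.672 ang 0.06
```

>>> play_rows(
  plan=[
    [[0.1, 0, 0, 0, 0, 0], [0.2, 0, 0, 0, 0, 0], [0.2, 0, 0, 0, 0, 0]],
  ],
)

```text
time_s: 12.4
tcp_pos: [0.5285, 0.0251, 0.0391]
ee_rot: [[0.001, 0.043, 0.999], [0.0, 0.999, -0.043], [-1.0, 0.0, 0.001]]
wrist_force: [-1.0, 0.5, 2.3]
gripper_width: 0.671
```

>>> play_rows(
  plan=[
    [[0, 0, 0, 0, 0, 0], [0, 0, 0, 0, 0, 0], [0, 0, 0, 0, 0, 0], [0, 0, 0, 0, 0, 0]],
  ],
  hand=0.9,
)

```text
time_s: 12.9
tcp_pos: [0.5282, 0.025, 0.0384]
ee_rot: [[-0.0, 0.043, 0.999], [-0.0, 0.999, -0.043], [-1.0, -0.0, -0.0]]
wrist_force: [0.0, -0.4, -0.1]
gripper_width: 0.891
```

>>> play_rows(
  plan=[
    [[-2, 0, 0, 0, 0, 0], [-6, 0, 0, 0, 0, 0], [-11, 0, 0, 0, 0, 0], [-16, 0, 0, 0, 0, 0], [-20, 0, 0, 0, 0, 0]],
  ],
)

```text
time_s: 13.52
tcp_pos: [0.5283, 0.0251, 0.2409]
ee_rot: [[0.002, 0.043, 0.999], [0.001, 0.999, -0.043], [-1.0, 0.001, 0.002]]
wrist_force: [0.6, -0.2, -0.8]
gripper_width: 0.899
```

Run:
```python
from mv import *
apply([-19.8,0,0,0,0,0]); st()
P=[]
t=np.radians(34)
for a in (0,.1,.2): P.append([-.008+.115*np.cos(t+a),.08+.115*np.sin(t+a)])
print(np.round(P,3))
# go above/behind pin with rotation to jaw along wy (tool z angle 87.5)
p0=load()[0]; p1=W(.112,-.140,.239)
rows([(p0+(p1-p0)*k/9,Rz(-2.5+10*k)) for k in range(1,10)])
c=r.get_calibration('top')
im,D=r.capture('top'); np.savez('top3.npz',im=im,D=D); cv2.imwrite('pics/t3.png',im[150:310,160:360].repeat(4,0).repeat(4,1))
```

```text
t 13.525 tcp [0.5283 0.0251 0.2409] well [-0.0149 -0.0447  0.2409] cmd [0.528  0.0254 0.239 ] F [ 0.6 -0.2 -0.8] g 0.899 ang 0.12
[[0.087 0.144]
 [0.08  0.154]
 [0.073 0.162]]
[0.0, 1.41, 1.06, -1.0, 0.0, 0.0]
[0.0, 2.81, 2.13, -2.0, 0.0, 0.0]
[0.0, 4.22, 3.19, -3.0, 0.0, 0.0]
[0.0, 5.62, 4.25, -4.0, 0.0, 0.0]
[0.0, 7.03, 5.31, -5.0, 0.0, 0.0]
[0.0, 8.43, 6.38, -6.0, 0.0, 0.0]
[0.0, 9.84, 7.44, -7.0, 0.0, 0.0]
[0.0, 11.25, 8.5, -8.0, 0.0, 0.0]
[0.0, 12.65, 9.57, -9.0, 0.0, 0.0]
```

View pics/t3.png

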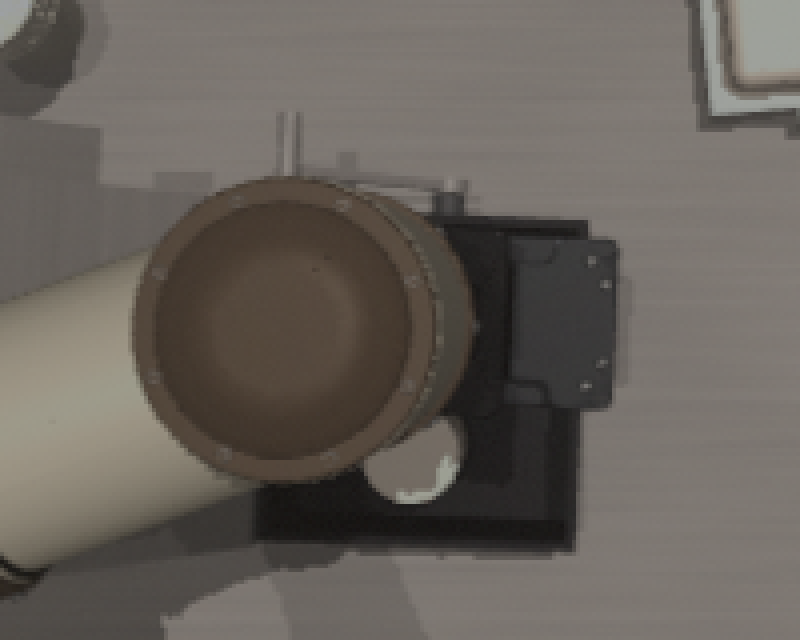

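>>> play_rows(
  plan=[
    [[0, 1.4, 1.1, -1, 0, 0], [0, 2.8, 2.1, -2, 0, 0], [0, 4.2, 3.2, -3, 0, 0], [0, 5.6, 4.3, -4, 0, 0], [0, 7, 5.3, -5, 0, 0]],
  ],
  hand=0,
)

```text
time_s: 14.2
tcp_pos: [0.5843, 0.0931, 0.238]
ee_rot: [[-0.001, -0.741, 0.671], [-0.0, 0.671, 0.741], [-1.0, 0.0, -0.0]]
wrist_force: [-0.4, -0.2, -0.1]
gripper_width: 0.413
```

Run:
```python
from mv import *
apply([0,7,5.3,-5,0,0]); st()
p0=load()[0]; p1=W(.112,-.140,.239)
rows([(p0+(p1-p0)*min(k,4)/4,Rz(47.5+10*min(k,4))) for k in range(1,6)])
```

```text
t 14.2 tcp [0.5843 0.0931 0.238 ] well [ 0.0555 -0.0977  0.238 ] cmd [0.584  0.0931 0.239 ] F [-0.4 -0.2 -0.1] g 0.413 ang 0.33
[0.0, 0.09, 1.77, -1.0, 0.0, 0.0]
[0.0, 0.18, 3.54, -2.0, 0.0, 0.0]
[0.0, 0.27, 5.3, -3.0, 0.0, 0.0]
[0.0, 0.36, 7.07, -4.0, 0.0, 0.0]
[0.0, 0.36, 7.07, -4.0, 0.0, 0.0]
```

>>> play_rows(
  plan=[
    [[0, 0.1, 1.8, -1, 0, 0], [0, 0.2, 3.5, -2, 0, 0], [0, 0.3, 5.3, -3, 0, 0], [0, 0.4, 7.1, -4, 0, 0], [0, 0.4, 7.1, -4, 0, 0]],
  ],
)

```text
time_s: 14.82
tcp_pos: [0.6293, 0.1484, 0.2374]
ee_rot: [[-0.001, -0.999, 0.044], [-0.0, 0.044, 0.999], [-1.0, 0.001, -0.0]]
wrist_force: [-0.2, -0.1, -0.0]
gripper_width: 0.006
```

Run:
```python
from mv import *
apply([0,.4,7.1,-4,0,0]); st()
im,D=r.capture('side'); np.savez('s4.npz',im=im,D=D); cv2.imwrite('pics/s4.png',im[100:330,180:480].repeat(2,0).repeat(2,1))
im,D=r.capture('wrist'); cv2.imwrite('pics/w4.png',im); c=r.get_calibration('wrist'); np.savez('w4.npz',im=im,D=D); 
for a in (0,.1,.2):
  t=np.radians(34)+a; print(a,proj(c,[W(-.008+.115*np.cos(t),y,.08+.115*np.sin(t)) for y in (-.108,-.13,-.15)]).round(0).tolist())
```

```text
t 14.825 tcp [0.6293 0.1484 0.2374] well [ 0.1127 -0.1402  0.2374] cmd [0.629  0.1481 0.239 ] F [-0.2 -0.1 -0. ] g 0.006 ang 0.09
0 [[356.0, 173.0], [329.0, 173.0], [305.0, 173.0]]
0.1 [[357.0, 167.0], [329.0, 167.0], [304.0, 167.0]]
0.2 [[359.0, 159.0], [330.0, 159.0], [303.0, 159.0]]
```

View pics/s4.png

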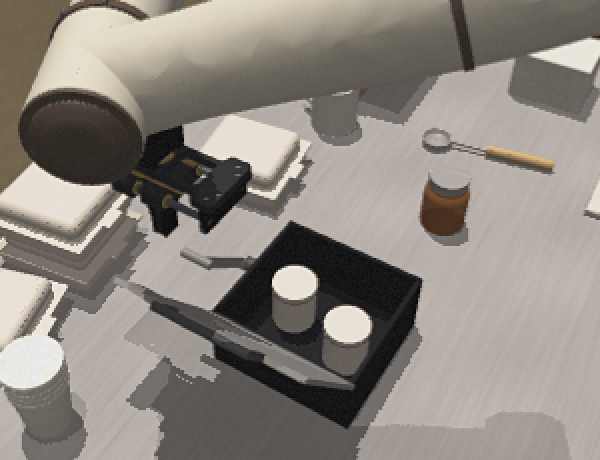

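View pics/w4.png

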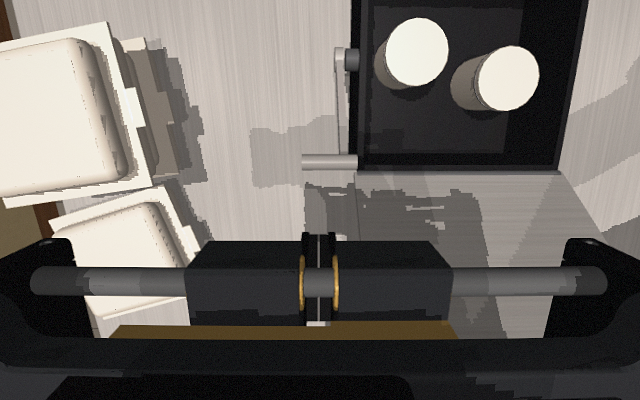

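Both tubs stand in the well. The stay pin is at v≈162 in the wrist view, which means a stay angle near 0.16, and the shut fingers are on its hinge side. Next I'll descend behind the pin and push along its arc.

>>> play_rows(
  plan=[
    [[2, 0, 0, 0, 0, 0], [5, 0, 0, 0, 0, 0], [8, 0, 0, 0, 0, 0], [9.8, 0, 0, 0, 0, 0], [9.8, 0, 0, 0, 0, 0]],
  ],
)

```text
time_s: 15.55
tcp_pos: [0.6278, 0.1467, 0.1391]
ee_rot: [[-0.004, -0.999, 0.045], [-0.002, 0.045, 0.999], [-1.0, 0.003, -0.002]]
wrist_force: [0.3, 0.9, -0.6]
gripper_width: 0.005
```

Run:
```python
from mv import *
apply([9.8,0,0,0,0,0]); st()
p=load()[0]; d=p-w; q=np.array([d@wx,p[2]])
A=[.05+1.05*k/15 for k in range(0,16)]
prev=q; 
for i,a in enumerate(A):
    t=np.radians(34)+a; x=np.array([-.008+.115*np.cos(t)+.0155,.08+.115*np.sin(t)-.0155])
    print(round(a,2),[round(-(x-prev)[1]*100,1),0,round((x-prev)[0]*100,1)])
    if i in(0,5,10): prev=x
```

```text
t 15.55 tcp [0.6278 0.1467 0.1391] well [ 0.111  -0.1388  0.1391] cmd [0.629  0.1481 0.141 ] F [ 0.3  0.9 -0.6] g 0.005 ang 0.25
0.05 [np.float64(0.8), 0, np.float64(-1.3)]
0.12 [np.float64(-0.6), 0, np.float64(-0.5)]
0.19 [np.float64(-1.2), 0, np.float64(-1.1)]
0.26 [np.float64(-1.8), 0, np.float64(-1.6)]
0.33 [np.float64(-2.3), 0, np.float64(-2.3)]
0.4 [np.float64(-2.7), 0, np.float64(-2.9)]
0.47 [np.float64(-0.4), 0, np.float64(-0.7)]
0.54 [np.float64(-0.8), 0, np.float64(-1.4)]
0.61 [np.float64(-1.1), 0, np.float64(-2.1)]
0.68 [np.float64(-1.4), 0, np.float64(-2.9)]
0.75 [np.float64(-1.6), 0, np.float64(-3.7)]
0.82 [np.float64(-0.2), 0, np.float64(-0.8)]
0.89 [np.float64(-0.3), 0, np.float64(-1.6)]
0.96 [np.float64(-0.3), 0, np.float64(-2.4)]
1.03 [np.float64(-0.3), 0, np.float64(-3.2)]
1.1 [np.float64(-0.2), 0, np.float64(-4.0)]
```

>>> play_rows(
  plan=[
    [[0.4, 0, -0.7, 0, 0, 0], [0.8, 0, -1.3, 0, 0, 0], [0.2, 0, -1.8, 0, 0, 0], [-0.4, 0, -2.4, 0, 0, 0], [-1.0, 0, -2.9, 0, 0, 0]],
  ],
)

```text
time_s: 16.18
tcp_pos: [0.6282, 0.1185, 0.1515]
ee_rot: [[0.001, -0.999, 0.043], [0.001, 0.043, 0.999], [-1.0, -0.001, 0.001]]
wrist_force: [-0.6, 1.7, -1.4]
gripper_width: 0.004
```

>>> play_rows(
  plan=[
    [[-0.5, 0, -0.7, 0, 0, 0], [-0.9, 0, -1.3, 0, 0, 0], [-1.3, 0, -2.0, 0, 0, 0], [-1.7, 0, -2.7, 0, 0, 0], [-2.0, 0, -3.4, 0, 0, 0]],
  ],
)

```text
time_s: 16.8
tcp_pos: [0.6264, 0.0841, 0.1706]
ee_rot: [[-0.0, -0.999, 0.044], [-0.0, 0.044, 0.999], [-1.0, 0.0, -0.0]]
wrist_force: [0.7, 0.6, 0.0]
gripper_width: 0.007
```

Run:
```python
from mv import *
apply([-3,0,-6.3,0,0,0]); st()
im,D=r.capture('side'); cv2.imwrite('pics/s5.png',im[100:330,180:480].repeat(2,0).repeat(2,1))
im,D=r.capture('wrist'); cv2.imwrite('pics/w5.png',im)
```

```text
t 16.8 tcp [0.6264 0.0841 0.1706] well [ 0.0484 -0.1401  0.1706] cmd [0.6263 0.0852 0.171 ] F [0.7 0.6 0. ] g 0.007 ang 0.02
```

View pics/s5.png

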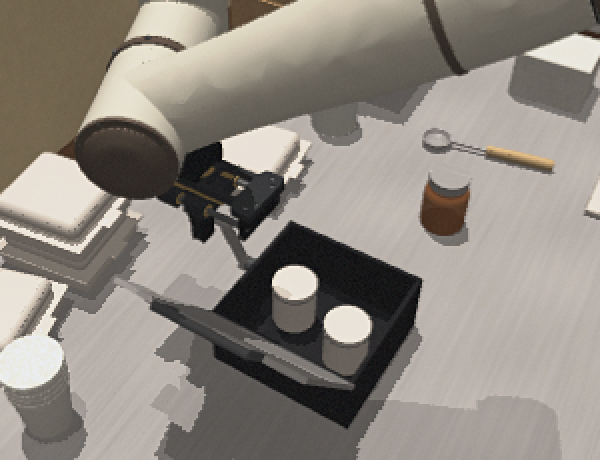

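View pics/w5.png

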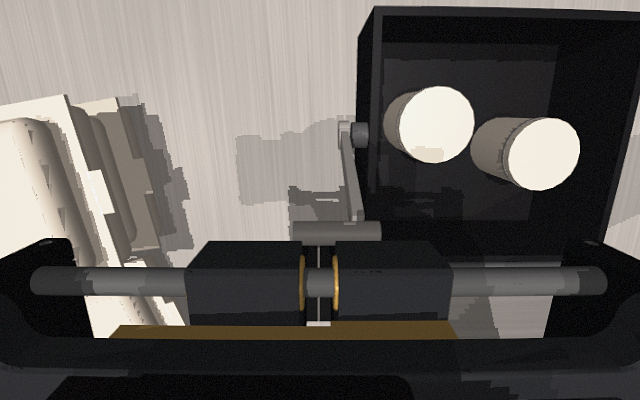

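The stay is rising ahead of the fingers. Continue to the stop.

>>> play_rows(
  plan=[
    [[-0.3, 0, -0.9, 0, 0, 0], [-0.6, 0, -1.8, 0, 0, 0], [-0.8, 0, -2.7, 0, 0, 0], [-0.9, 0, -3.6, 0, 0, 0], [-1.0, 0, -4.4, 0, 0, 0]],
  ],
)

```text
time_s: 17.52
tcp_pos: [0.6244, 0.0401, 0.1805]
ee_rot: [[-0.0, -0.999, 0.044], [0.0, 0.044, 0.999], [-1.0, 0.0, 0.0]]
wrist_force: [0.3, 1.1, -1.1]
gripper_width: 0.001
```

>>> play_rows(
  plan=[
    [[0, 0, -0.4, 0, 0, 0], [0, 0, -0.8, 0, 0, 0], [0, 0, -1.1, 0, 0, 0]],
  ],
)

```text
time_s: 17.9
tcp_pos: [0.624, 0.0297, 0.1804]
ee_rot: [[-0.0, -0.999, 0.043], [0.0, 0.043, 0.999], [-1.0, 0.0, 0.0]]
wrist_force: [0.5, 0.9, 0.7]
gripper_width: 0.006
```

Run:
```python
from mv import *
apply([-1,0,-5.5,0,0,0]); st()
```

```text
t 17.9 tcp [0.624  0.0297 0.1804] well [-0.0061 -0.1401  0.1804] cmd [0.6239 0.0303 0.181 ] F [0.5 0.9 0.7] g 0.006 ang 0.01
```

Not yet at the stop; push a bit further in small steps.

>>> play_rows(
  plan=[
    [[0, 0, -0.3, 0, 0, 0], [0, 0, -0.5, 0, 0, 0], [0, 0, -0.5, 0, 0, 0]],
  ],
)

```text
time_s: 18.27
tcp_pos: [0.6241, 0.0282, 0.1804]
ee_rot: [[0.001, -0.999, 0.043], [0.005, 0.043, 0.999], [-1.0, -0.001, 0.005]]
wrist_force: [-2.3, 10.9, -0.7]
gripper_width: 0.001
```

Run:
```python
from mv import *
apply([0,0,-.5,0,0,0]); st()
im,D=r.capture('side'); cv2.imwrite('pics/s6.png',im[100:330,180:480].repeat(2,0).repeat(2,1))
im,D=r.capture('wrist'); cv2.imwrite('pics/w6.png',im)
c=r.get_calibration('wrist')
for a in (.9,1.0,1.05,1.1):
  t=np.radians(34)+a; print(a,proj(c,[W(-.008+.115*np.cos(t),y,.08+.115*np.sin(t)) for y in (-.108,-.15)]).round(0).tolist())
```

```text
t 18.275 tcp [0.6241 0.0282 0.1804] well [-0.0075 -0.1402  0.1804] cmd [0.6237 0.0253 0.181 ] F [-2.3 10.9 -0.7] g 0.001 ang 0.31
0.9 [[379.0, 275.0], [298.0, 275.0]]
1.0 [[380.0, 255.0], [298.0, 255.0]]
1.05 [[381.0, 245.0], [298.0, 244.0]]
1.1 [[381.0, 234.0], [298.0, 234.0]]
```

View pics/w6.png

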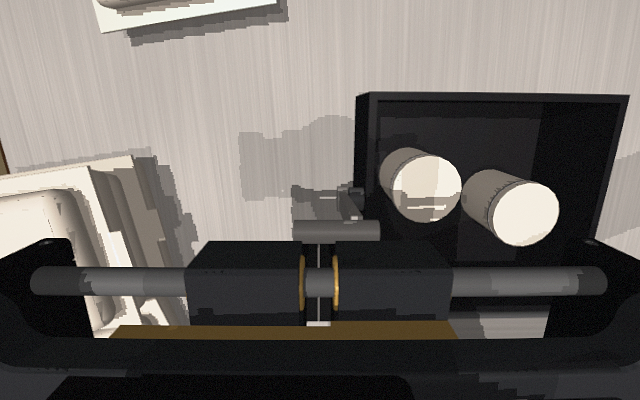

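View pics/s6.png

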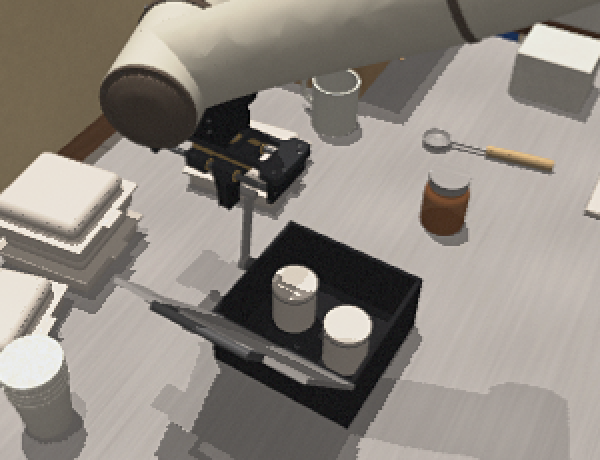

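A force of 10.9 N and the pin at v≈231 both say the stay is against its stop. Back off and rise.

>>> play_rows(
  plan=[
    [[0, 0, 1.5, 0, 0, 0], [-1, 0, 3, 0, 0, 0], [-6, 0, 3, 0, 0, 0], [-12, 0, 3, 0, 0, 0], [-17, 0, 3, 0, 0, 0]],
  ],
)

```text
time_s: 19.0
tcp_pos: [0.6253, 0.055, 0.3543]
ee_rot: [[0.003, -0.999, 0.043], [-0.0, 0.043, 0.999], [-1.0, -0.003, -0.0]]
wrist_force: [1.0, -0.2, 0.3]
gripper_width: 0.007
```

Run:
```python
from mv import *
apply([-17,0,3,0,0,0]); st()
x,z=lidbar(2.2); print(x,z)
p0=load()[0]; p1=W(x,0,.351)
R=[(p0+(p1-p0)*k/9,Rz(87.5-10*k)) for k in range(1,10)]
rows(R)
im,D=r.capture('top'); cv2.imwrite('pics/t6.png',im[150:310,160:360].repeat(4,0).repeat(4,1))
```

```text
t 19.0 tcp [0.6253 0.055  0.3543] well [ 0.0192 -0.1403  0.3543] cmd [0.625  0.0552 0.351 ] F [ 1.  -0.2  0.3] g 0.007 ang 0.18
0.23454624953195435 0.28361415873819845
[0.0, 1.55, 2.39, 1.0, 0.0, 0.0]
[0.0, 3.11, 4.78, 2.0, 0.0, 0.0]
[0.0, 4.66, 7.17, 3.0, 0.0, 0.0]
[0.0, 6.22, 9.56, 4.0, 0.0, 0.0]
[0.0, 7.77, 11.95, 5.0, 0.0, 0.0]
[0.0, 9.33, 14.34, 6.0, 0.0, 0.0]
[0.0, 10.88, 16.73, 7.0, 0.0, 0.0]
[0.0, 12.43, 19.12, 8.0, 0.0, 0.0]
[0.0, 13.99, 21.51, 9.0, 0.0, 0.0]
```

View pics/t6.png

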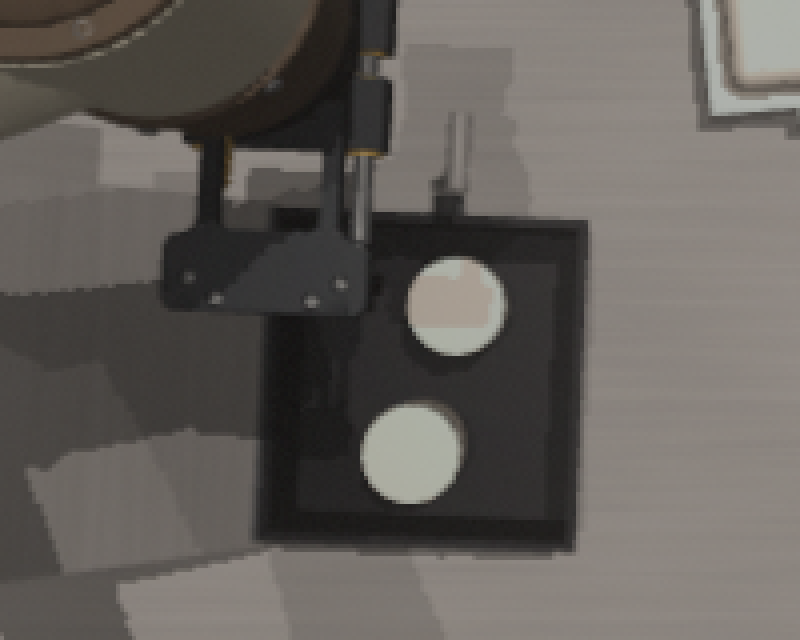

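The stay is up (pin at zoom (457,150)) and both tubs stand. Go to the bar.

>>> play_rows(
  plan=[
    [[0, 1.6, 2.4, 1, 0, 0], [0, 3.1, 4.8, 2, 0, 0], [0, 4.7, 7.2, 3, 0, 0], [0, 6.2, 9.6, 4, 0, 0], [0, 7.8, 12, 5, 0, 0]],
  ],
  hand=0.5,
)

```text
time_s: 19.68
tcp_pos: [0.5519, 0.179, 0.3511]
ee_rot: [[0.001, -0.604, 0.797], [-0.0, 0.797, 0.604], [-1.0, -0.001, 0.001]]
wrist_force: [0.7, 0.6, -0.0]
gripper_width: 0.456
```

Run:
```python
from mv import *
apply([0,7.8,12,5,0,0]); st()
p0=load()[0]; p1=W(.2345,0,.351)
rows([(p0+(p1-p0)*k/4,Rz(37.5-10*k)) for k in range(1,5)])
```

```text
t 19.675 tcp [0.5519 0.179  0.3511] well [ 0.1399 -0.0616  0.3511] cmd [0.5522 0.1785 0.351 ] F [ 0.7  0.6 -0. ] g 0.456 ang 0.33
[0.0, 2.82, 0.34, 1.0, 0.0, 0.0]
[0.0, 5.63, 0.69, 2.0, 0.0, 0.0]
[0.0, 8.45, 1.03, 3.0, 0.0, 0.0]
[0.0, 11.26, 1.37, 4.0, 0.0, 0.0]
```

>>> play_rows(
  plan=[
    [[0, 2.8, 0.3, 1, 0, 0], [0, 5.6, 0.7, 2, 0, 0], [0, 8.4, 1, 3, 0, 0], [0, 11.3, 1.4, 4, 0, 0], [0, 11.3, 1.4, 4, 0, 0]],
  ],
)

```text
time_s: 20.3
tcp_pos: [0.4939, 0.2777, 0.3511]
ee_rot: [[0.001, 0.04, 0.999], [0.0, 0.999, -0.04], [-1.0, 0.0, 0.001]]
wrist_force: [0.4, -0.0, 0.8]
gripper_width: 0.501
```

Run:
```python
from mv import *
apply([0,11.3,1.4,4,0,0]); st()
im,D=r.capture('wrist'); cv2.imwrite('pics/w7.png',im); st()
```

```text
t 20.3 tcp [0.4939 0.2777 0.3511] well [0.236  0.0007 0.3511] cmd [0.4945 0.2767 0.351 ] F [ 0.4 -0.   0.8] g 0.501 ang 0.19
t 20.35 tcp [0.4944 0.2769 0.351 ] well [2.352e-01 2.000e-04 3.510e-01] cmd [0.4945 0.2767 0.351 ] F [0.2 0.2 0.9] g 0.498 ang 0.2
```

View pics/w7.png

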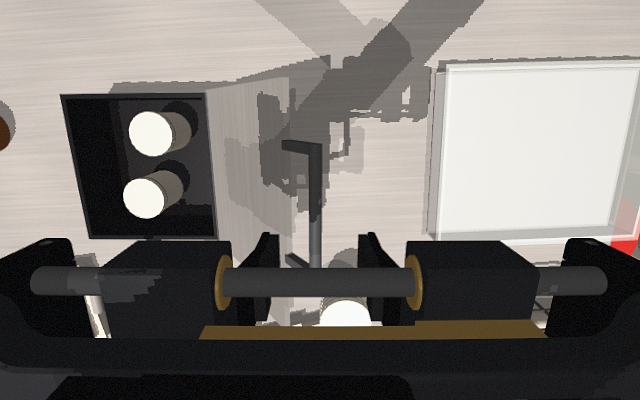

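The bar is at u≈316, centred between the pads. Descend and grip.

>>> play_rows(
  plan=[
    [[2, 0, 0, 0, 0, 0], [5, 0, 0, 0, 0, 0], [7.5, 0, 0, 0, 0, 0], [8.6, 0, 0, 0, 0, 0], [8.6, 0, 0, 0, 0, 0]],
  ],
)

```text
time_s: 20.98
tcp_pos: [0.495, 0.2757, 0.2644]
ee_rot: [[-0.0, 0.043, 0.999], [-0.001, 0.999, -0.043], [-1.0, -0.001, -0.0]]
wrist_force: [-0.2, 0.3, 0.6]
gripper_width: 0.499
```

>>> play_rows(
  plan=[
    [[0, 0, 0, 0, 0, 0], [0, 0, 0, 0, 0, 0], [0, 0, 0, 0, 0, 0], [0, 0, 0, 0, 0, 0], [0, 0, 0, 0, 0, 0]],
  ],
  hand=0,
)

```text
time_s: 21.6
tcp_pos: [0.4946, 0.2752, 0.2648]
ee_rot: [[-0.0, 0.043, 0.999], [-0.002, 0.999, -0.043], [-1.0, -0.002, -0.0]]
wrist_force: [0.5, -3.4, 0.7]
gripper_width: 0.1
```

Run:
```python
from mv import *
apply([8.6,0,0,0,0,0]); st()
th=np.r_[2.2,np.linspace(2.2,.74,26)[1:]]
prev=0
for i in range(1,26):
    (x,z),(px,pz)=lidbar(th[i]),lidbar(th[prev])
    print(i,round(th[i],2),[round(-(z-pz)*100,1),round((x-px)*100,1)])
    if i%5==0: prev=i
```

```text
t 21.6 tcp [0.4946 0.2752 0.2648] well [ 2.335e-01 -1.000e-04  2.648e-01] cmd [0.4945 0.2767 0.265 ] F [ 0.5 -3.4  0.7] g 0.1 ang 0.12
1 2.14 [np.float64(-0.8), np.float64(-1.1)]
2 2.08 [np.float64(-1.5), np.float64(-2.3)]
3 2.02 [np.float64(-2.1), np.float64(-3.5)]
4 1.97 [np.float64(-2.7), np.float64(-4.7)]
5 1.91 [np.float64(-3.2), np.float64(-6.0)]
6 1.85 [np.float64(-0.4), np.float64(-1.3)]
7 1.79 [np.float64(-0.8), np.float64(-2.6)]
8 1.73 [np.float64(-1.1), np.float64(-3.9)]
9 1.67 [np.float64(-1.3), np.float64(-5.3)]
10 1.62 [np.float64(-1.4), np.float64(-6.6)]
11 1.56 [np.float64(-0.0), np.float64(-1.4)]
12 1.5 [np.float64(0.0), np.float64(-2.7)]
13 1.44 [np.float64(0.1), np.float64(-4.1)]
14 1.38 [np.float64(0.3), np.float64(-5.4)]
15 1.32 [np.float64(0.6), np.float64(-6.8)]
16 1.27 [np.float64(0.4), np.float64(-1.3)]
17 1.21 [np.float64(0.8), np.float64(-2.6)]
18 1.15 [np.float64(1.3), np.float64(-3.9)]
19 1.09 [np.float64(1.9), np.float64(-5.1)]
20 1.03 [np.float64(2.5), np.float64(-6.3)]
21 0.97 [np.float64(0.7), np.float64(-1.2)]
22 0.92 [np.float64(1.5), np.float64(-2.3)]
23 0.86 [np.float64(2.3), np.float64(-3.3)]
24 0.8 [np.float64(3.3), np.float64(-4.3)]
25 0.74 [np.float64(4.2), np.float64(-5.3)]
```

>>> play_rows(
  plan=[
    [[-0.8, -1.2, 0, 0, 0, 0], [-1.5, -2.4, 0, 0, 0, 0], [-2.1, -3.6, 0, 0, 0, 0], [-2.7, -4.8, 0, 0, 0, 0], [-3.2, -6.1, 0, 0, 0, 0]],
  ],
)

```text
time_s: 22.22
tcp_pos: [0.4921, 0.2148, 0.2979]
ee_rot: [[0.001, 0.043, 0.999], [0.001, 0.999, -0.043], [-1.0, 0.001, 0.001]]
wrist_force: [-1.0, 2.9, 4.8]
gripper_width: 0.105
```

>>> play_rows(
  plan=[
    [[-0.4, -1.3, 0, 0, 0, 0], [-0.8, -2.6, 0, 0, 0, 0], [-1.1, -3.9, 0, 0, 0, 0], [-1.3, -5.3, 0, 0, 0, 0], [-1.4, -6.6, 0, 0, 0, 0]],
  ],
)

```text
time_s: 22.85
tcp_pos: [0.4891, 0.1482, 0.3103]
ee_rot: [[-0.001, 0.044, 0.999], [-0.001, 0.999, -0.044], [-1.0, -0.001, -0.001]]
wrist_force: [0.5, 0.2, 0.4]
gripper_width: 0.105
```

>>> play_rows(
  plan=[
    [[0, -1.4, 0, 0, 0, 0], [0, -2.7, 0, 0, 0, 0], [0.1, -4.1, 0, 0, 0, 0], [0.3, -5.4, 0, 0, 0, 0], [0.6, -6.8, 0, 0, 0, 0]],
  ],
)

```text
time_s: 23.48
tcp_pos: [0.4861, 0.0805, 0.3043]
ee_rot: [[-0.0, 0.043, 0.999], [-0.0, 0.999, -0.043], [-1.0, -0.0, -0.0]]
wrist_force: [-0.0, 0.9, 1.6]
gripper_width: 0.103
```

>>> play_rows(
  plan=[
    [[0.4, -1.3, 0, 0, 0, 0], [0.8, -2.6, 0, 0, 0, 0], [1.3, -3.9, 0, 0, 0, 0], [1.9, -5.1, 0, 0, 0, 0], [2.5, -6.3, 0, 0, 0, 0]],
  ],
)

```text
time_s: 24.1
tcp_pos: [0.4832, 0.0178, 0.2787]
ee_rot: [[-0.001, 0.044, 0.999], [0.0, 0.999, -0.044], [-1.0, 0.0, -0.001]]
wrist_force: [0.4, 2.0, -0.5]
gripper_width: 0.1
```

Run:
```python
from mv import *
for q in ([-3.2,-6.1],[-1.4,-6.6],[.6,-6.8],[2.5,-6.3]): apply(q+[0,0,0,0])
st(); s=r.sense(); d=s['tcp_pos']-w; print('lid',np.arctan2(d[2]+.019-.097,.095-d@wx))
x,z=lidbar(.74); p=load()[0]; print(z-.019-p[2], x-(p-w)@wx)
```

```text
t 24.1 tcp [0.4832 0.0178 0.2787] well [-0.0241  0.      0.2787] cmd [0.4833 0.0189 0.28  ] F [ 0.4  2.  -0.5] g 0.1 ang 0.05
lid 1.0351835074464195
-0.04267551091445357 -0.052015589995948346
```

>>> play_rows(
  plan=[
    [[0.7, -1.2, 0, 0, 0, 0], [1.5, -2.3, 0, 0, 0, 0], [2.3, -3.3, 0, 0, 0, 0], [3.2, -4.3, 0, 0, 0, 0], [4.0, -5.0, 0, 0, 0, 0]],
  ],
)

```text
time_s: 24.72
tcp_pos: [0.4811, -0.0326, 0.2392]
ee_rot: [[-0.001, 0.043, 0.999], [-0.001, 0.999, -0.043], [-1.0, -0.001, -0.001]]
wrist_force: [-2.9, -2.5, 1.4]
gripper_width: 0.1
```

>>> play_rows(
  plan=[
    [[0.2, -0.2, 0, 0, 0, 0], [0.3, -0.3, 0, 0, 0, 0], [0.3, -0.3, 0, 0, 0, 0]],
  ],
)

```text
time_s: 25.1
tcp_pos: [0.481, -0.0347, 0.2368]
ee_rot: [[-0.0, 0.043, 0.999], [-0.001, 0.999, -0.043], [-1.0, -0.001, -0.0]]
wrist_force: [-2.8, -2.8, 2.1]
gripper_width: 0.104
```

Run:
```python
from mv import *
apply([4.3,-5.3,0,0,0,0])
st(); s=r.sense(); d=s['tcp_pos']-w; print('lid',np.arctan2(d[2]+.019-.1,.095-d@wx))
im,D=r.capture('side'); cv2.imwrite('pics/s8.png',im[100:330,180:480].repeat(2,0).repeat(2,1))
```

```text
t 25.1 tcp [ 0.481  -0.0347  0.2368] well [-7.670e-02 -1.000e-04  2.368e-01] cmd [ 0.481  -0.0341  0.237 ] F [-2.8 -2.8  2.1] g 0.104 ang 0.05
lid 0.736971954380438
```

View pics/s8.png

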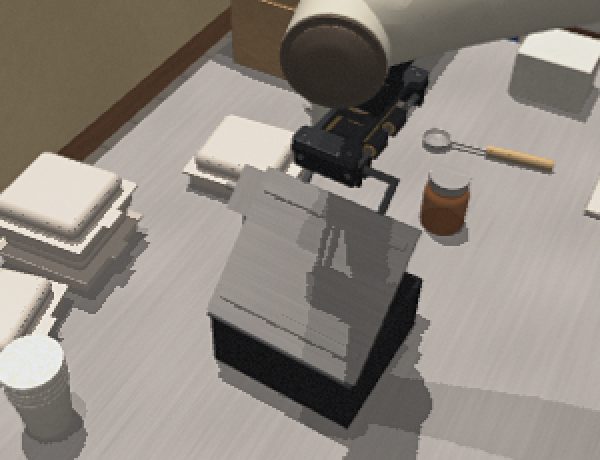

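The lid is at about 0.74, and the force shows the ear has touched the pin. Ease down slightly more, then release.

>>> play_rows(
  plan=[
    [[0.1, -0.1, 0, 0, 0, 0], [0.2, -0.2, 0, 0, 0, 0], [0.2, -0.2, 0, 0, 0, 0]],
  ],
)

```text
time_s: 25.52
tcp_pos: [0.481, -0.0362, 0.2352]
ee_rot: [[0.0, 0.043, 0.999], [0.0, 0.999, -0.043], [-1.0, 0.0, 0.0]]
wrist_force: [-5.0, -1.4, 5.3]
gripper_width: 0.107
```

Run:
```python
from mv import *
apply([.2,-.2,0,0,0,0])
st(); s=r.sense(); d=s['tcp_pos']-w; print('lid',np.arctan2(d[2]+.019-.1,.095-d@wx))
```

```text
t 25.525 tcp [ 0.481  -0.0362  0.2352] well [-7.820e-02 -1.000e-04  2.352e-01] cmd [ 0.481  -0.0361  0.235 ] F [-5.  -1.4  5.3] g 0.107 ang 0.03
lid 0.727451582265028
```

Upward force grew to 5.3 N with the lid at 0.73, so the lid rests on the stay. Release with the hand at 0.4, then rise.

>>> play_rows(
  plan=[
    [[0, 0, 0, 0, 0, 0], [0, 0, 0, 0, 0, 0], [0, 0, 0, 0, 0, 0], [0, 0, 0, 0, 0, 0]],
  ],
  hand=0.4,
)

```text
time_s: 26.02
tcp_pos: [0.4813, -0.0363, 0.2344]
ee_rot: [[0.0, 0.043, 0.999], [0.0, 0.999, -0.043], [-1.0, 0.0, 0.0]]
wrist_force: [0.5, -0.5, 0.2]
gripper_width: 0.383
```

>>> play_rows(
  plan=[
    [[-1.5, 0, 0, 0, 0, 0], [-4, 0, 0, 0, 0, 0], [-8, 0, 0, 0, 0, 0], [-12, 0, 0, 0, 0, 0], [-14, 0, 0, 0, 0, 0]],
  ],
)

```text
time_s: 26.65
tcp_pos: [0.4818, -0.0366, 0.3784]
ee_rot: [[0.006, 0.043, 0.999], [0.001, 0.999, -0.043], [-1.0, 0.001, 0.006]]
wrist_force: [1.0, -0.3, -1.6]
gripper_width: 0.403
```

>>> play_rows(
  plan=[
    [[0, -5, 0, 0, 0, 0], [0, -10, 0, 0, 0, 0], [0, -15, 0, 0, 0, 0], [0, -15, 0, 0, 0, 0], [0, -15, 0, 0, 0, 0]],
  ],
)

```text
time_s: 27.28
tcp_pos: [0.4746, -0.1863, 0.3752]
ee_rot: [[0.001, 0.044, 0.999], [0.0, 0.999, -0.044], [-1.0, 0.0, 0.001]]
wrist_force: [0.1, 0.3, -0.3]
gripper_width: 0.401
```

Run:
```python
from mv import *
apply([-14,-15,0,0,0,0]); st()
im,D=r.capture('side'); a=im[100:330,180:480].repeat(2,0).repeat(2,1)
im2,D2=r.capture('top'); b=im2[150:310,200:360].repeat(2,0).repeat(2,1)
c2=r.get_calibration('side'); x,z=lidbar(.73)
cs=proj(c2,[W(x,-.055,z),W(x,.055,z)]); print('bar ends predicted at .73 in zoom',((cs-[180,100])*2).round())
cv2.imwrite('pics/s9.png',a); cv2.imwrite('pics/t9.png',b)
C=cloud(c2,D); 
# lid plate fit from side depth: points in plate region
X=C-w; P=np.stack([X@wx,X@wy,X[...,2]],-1)
m=(P[...,0]>-.02)&(P[...,0]<.08)&(abs(P[...,1])<.08)&(P[...,2]>.1)&(P[...,2]<.23)&(D>0)
f=np.polyfit(P[m][:,0],P[m][:,2],1); print('lid slope angle',np.arctan(-f[0]),m.sum())
```

```text
t 27.275 tcp [ 0.4746 -0.1863  0.3752] well [-2.284e-01 -3.000e-04  3.752e-01] cmd [ 0.4745 -0.1859  0.375 ] F [ 0.1  0.3 -0.3] g 0.401 ang 0.06
bar ends predicted at .73 in zoom [[315. 151.]
 [397. 184.]]
lid slope angle 0.718267444536636 3608
```

View pics/s9.png

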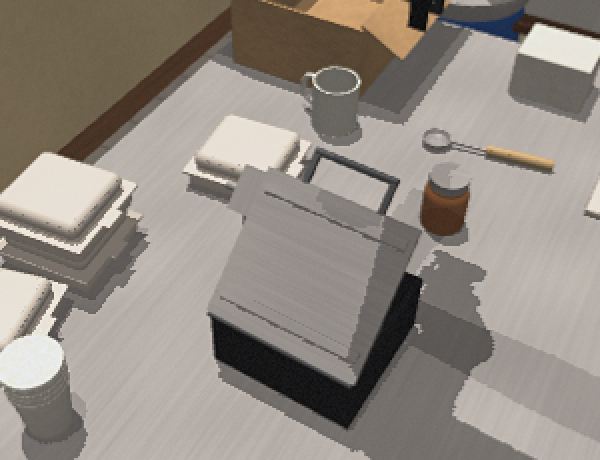

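View pics/t9.png

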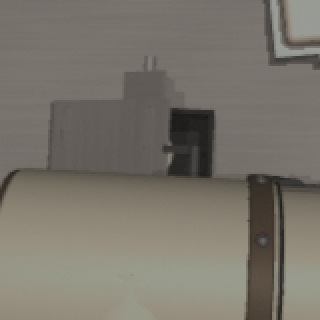

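The lid stands half open with its bar at zoom (315–397, 151–184), exactly where 0.73 rad predicts. The pin shows under the ear, and the gripper is clear. Handing in.

```bash
python3 -c "
from station import r
print(r.finish_job())"
```

```text
the job is handed in; nothing more can be done
None
```

I did every step of the task and handed the job in at about 27 s of the 72 s; it reported no verdict. I swung the lid back by its bar, then set the white tub upright beside the one in the well. I pushed the stay to its stop, then lowered the lid onto it with the bar still gripped.

**Last checks:**
- **Lid:** its slope measured 0.72 rad from depth after release. The bar appears where 0.73 rad predicts, and 0.73 is what the grip pose read before release.
- **Stay:** the pin sat where a stay angle of about 1.1 rad predicts, with about 11 N of push against the stop. It is still under the lid's ear in the last picture.
- **Tubs:** both stood upright on the floor in the last clear view, taken before the lid was lowered. The lid and arm hid them afterwards, so I did not check them again.
- **Other things on the table:** the arm kept clear of them and none looks moved in the pictures, but I did not measure their positions again.

No check failed or disagreed.

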